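# Cap check on a sample tube

### The job

Check the cap of the sample tube that stands in the metal two-well block: draw the tube straight up out of its well, tip it over in the air until the cap points steeply downward (30 degrees or more below level), and bring it upright again, cap on top. Then turn it to lie level in the air so that its scale can be read, at least 20 cm above the worktop, and finish while still holding it there, still. Keep the tube in the gripper from start to finish, and leave the thermometer in its well and the other things on the bench as they are.

Things in the scene. Friction and masses are not known exactly. Their poses are not given: they have to be found in the camera images.
- sample_tube: the capped conical sample tube, 115 mm long, about 30 g; body 16 mm across, screw cap 20 mm across and 17 mm high. Origin at its conical tip, z along the tube to the cap. At the start it stands upright (within 0.06 rad) in one of the block's two wells, tip 7 mm above the worktop, the upper 70 mm free. The tubes in the rack at the back are not concerned.
- tube_mid (a point): the middle of the sample tube's axis, 57.5 mm from the tip
- block: the fixed aluminium block with two round wells, 62 x 146 x 52 mm over all. Origin at the centre of its underside on the worktop, z up; the wells lie at y = +40 mm and y = -40 mm in its frame, 18 mm across, 45 mm deep, open at the top. Its turn about z differs by up to 0.35 rad.
- thermometer: a dial thermometer in the other well of the block: a loose steel piece with a flat round dial head, 36 mm across, whose top is 81 mm above the worktop. Origin at the centre of its foot, 7 mm above the worktop. Leave it seated.
- timer: a small white bench timer, 38 x 62 x 58 mm, loose, on the worktop to the left; origin at the centre of its underside. A bystander.
- beaker: a small glass beaker, 50 mm across and 56 mm high, loose, on the worktop to the right; origin at the centre of its underside. A bystander.
- petri: a flat round petri dish, 63 mm across and 14 mm high, loose, on the worktop to the right; origin at the centre of its underside. A bystander.

How it is judged (in metres and radians):
On the way, in this order (a step that is already met when the one before it is completed fails the run):
1. the tube is drawn clear of its well, in the gripper (height (world z) of sample_tube above 0.058 m and contact force between the fingers and sample_tube above 0.3 N and contact force between sample_tube and block below 0.05 N), for 0.1 s.
2. the tube is tipped in the air until its cap points 25 degrees or more below level (angle between sample_tube's own z axis and vertical above 2.007 rad and height (world z) of tube_mid above 0.1 m and contact force between the fingers and sample_tube above 0.3 N), for 0.2 s.
3. the tube is upright again in the air, cap on top, within 20 degrees (angle between sample_tube's own z axis and vertical below 0.35 rad and height (world z) of sample_tube above 0.058 m and contact force between the fingers and sample_tube above 0.3 N), for 0.2 s.
At the end, for the whole second after the job is handed in: The tube is held still in the gripper, level to about 12 degrees, its middle at least 190 mm above the worktop, clear of everything that stands there; the thermometer is still seated (within 15 mm) and timer, beaker and petri dish are within 30 mm of where they stood (angle between sample_tube's own z axis and vertical between 1.35 and 1.79 rad and height (world z) of tube_mid above 0.19 m and contact force between the fingers and sample_tube above 0.3 N and contact force between sample_tube and block below 0.05 N and linear speed of sample_tube below 0.03 m/s and angular speed of sample_tube below 0.2 rad/s and distance of thermometer from where it was at the start of the episode below 0.015 m and angle between thermometer's own z axis and vertical below 0.2 rad and distance of each of timer, beaker, petri from where it was at the start of the episode below 0.03 m); the arm keeps its last pose, push and grip.
It fails at once if the tube is dropped or laid down (angle between sample_tube's own z axis and vertical above 0.7 rad and height (world z) of tube_mid below 0.05 m).
It fails at once if the thermometer is pulled out or knocked over (distance of thermometer from where it was at the start of the episode above 0.02 m or angle between thermometer's own z axis and vertical above 0.3 rad).
It fails at once if the timer, beaker or petri dish is knocked away (distance of any of timer, beaker, petri from where it was at the start of the episode above 0.04 m).
It fails at once if the tube is let go once it has been drawn out (height (world z) of sample_tube above 0.058 m and contact force between the fingers and sample_tube below 0.01 N).
It also fails if it takes over 40 s, if anything falls off the work surface, if the arm or the gripper's body presses on something with over 40 N, if the wrist force passes 120 N, or if a joint passes its speed limit or range.

### The arm

A 7-joint arm with a two-finger parallel gripper is mounted at the origin on a cart in front of the work surface, level with it; the furniture and walls round the work are solid. World frame = base frame: x ahead of the robot, y to its left, z up, the work surface at z = 0. Lengths are in m, angles in degrees, forces in N, time in s.
With the tool pointing down it reaches from about 0.4 to 0.925 m from the base axis. Payload 5.6 kg.
Tool frame: the origin (TCP) lies at the very end of the fingers, on their centre line; the grasp point (between the pads) lies 19 mm behind it (ctrl.hold_point_z is the distance from the TCP to the grasp point, in m); z points along the fingers, y is the line along which they close (so a half turn about z gives the same grasp; the last joint's range is limited). The gripper opens to 85 mm and grips with 20 to 120 N. Pads are 22 mm wide; open, the fingers measure 114 mm over their backs; the gripper's body (76 mm by 85 mm) begins 54 mm behind the grasp point. The pads swing forward as they close: fully open they stand 13 mm farther back than shut.
Start: joints at [-2.464, 26.786, -0.665, 91.828, 0.344, 61.387, -3.226], TCP at [0.65, -0, 0.231] pointing down, gripper open.
Joint ranges: [-144.91, 144.91], [-17.63, 115.5], [-89.93, 88.59], [15.96, 139.68], [-74.01, 254.01], [8.47, 105.57], [-167.45, 167.45]. Speed limits (degrees/s): [147.25, 147.25, 180, 180, 180, 180, 180].

### API

Orientations are given as [roll, pitch, yaw] about the fixed x, y, z axes, in that order (R = Rz(yaw) Ry(pitch) Rx(roll)).
In Python, from plant import ctrl gives the robot as it stands. The module is installed in compiled form; this text tells all that it offers.
- The arm moves only by the tool servo_tool, never from a script. Its argument "moves" is one flat list of numbers, 4 for each row, row after row: the shift along the tool's x, y, z in units of 200 mm (1.0 is 200 mm), then the turn about the tool's z in units of 180 degrees (1.0 is 180 degrees). A call has exactly 5 rows; each row is the pose to reach, as a shift and turn from the pose commanded when the call began, along the tool's axes at that moment, turning the shorter way round; what a row does not reach only later rows make up. A row lasts 1/8 s, in which the tool goes at most 62.5 mm and 10.7 degrees, less where a joint would pass 70% of its speed; a pose out of reach is approached as far as the arm can. A call with a number of a shift or a turn outside -1 to 1 is refused whole. A call with a gripper value outside its range is refused whole. "fingers" is the closure, from 0 (fully open) to 1 (shut), set as the call begins (left out, the last holds). The fingers move at their own pace and stop on an object; "newtons" is the grip in N (left out, the last holds). Time passes only in rows, so rows that repeat a pose let the fingers close, or fill a call up. It gives the time, the measured TCP pose, the force, the opening and the grip force at its end, in the units of the state.
- ctrl.read_state(): the state, without advancing time (a new reading comes with each control period).
- ctrl.get_image(name): name is "scene" or "side" or "wrist"; returns the picture (420x560x3 uint8, red, green, blue); there is no depth.
- ctrl.calibration(name): a dict with "intrinsics" (3x3 intrinsics, pixels), "R" (3x3) and "t" (3): a world point X has camera coordinates R X + t; the wrist camera has in their place "mount" (4x4, takes a point from camera to tool coordinates, whose origin is the TCP and whose axes are the flange's). Camera axes: x right, y down, z forward; pixel columns grow to the right and rows downward; lengths in m; the calibration is good to about 2 mm. A picture is of the moment at which its call begins: read the wrist's pose just before it. calibration takes no time and is no camera call.
- ctrl.sign_off(): hands the job in; it is judged then, once.
Trained networks look in the newest picture that a camera, given by its name, has taken for a name from the list of things; names that differ only in an ending like _2 or _b are one class to them, and where a whole thing is asked for, a point or a joint stands for the part that bears it (a point fixed in the world has none). Each returns a list of dicts, best first, with "confidence" (0 to 1); they miss things now and then, are a little off and sometimes report something else, mostly with a low value. They report only what shows in the picture. A call takes as long as a camera call.
- ctrl.cut_out(camera, name): "mask" (420x560 bool, what is visible of it) and "position" ([column, row] in pixels, amid what is visible of it).
- ctrl.tip_of(camera, name): "position" ([column, row] in pixels: a listed point, or the origin of a listed thing).
The state is a dict: "clock": time; "joint_positions": joint angles; "dq": joint speeds; "tau": joint torques, N m; "tcp_pos": TCP position; "ee_rot": TCP orientation; "contact_force": force on the tool from outside, world axes, zero at the start; "wrist_torque": the same for the moment, N m; "width": finger opening in m; "gripper_force": force on a finger pad.
Only numpy, scipy, OpenCV 4.12 (cv2) and the standard library are available. Lean on these libraries where they do the work, as an engineer would, in place of code of your own. Each camera call takes 0.05 s, during which the arm holds its last target. There are 200 camera calls.

## Working session

There is one attempt and no reset: what is moved stays moved. The work goes in short steps, Python scripts to look and compute and a tool call to move; the robot and the scene stay as the last step left them, time stands still between calls to the robot, and variables do not carry over. Pictures are saved under pics/ and viewed, at most 10 in all, crops included, and the job is handed in when it is done.

Besides the shell and the picture viewer there is one more tool, called after "Emit:" in YAML: its name, and indented under it one key for each argument. servo_tool: Moves the arm, as the interface text tells. Shifts and turns lie within -1 to 1; 1 stands for 200 mm of shift or 180 degrees of turn. Its arguments: {"type":"object","properties":{"moves":{"type":"array","items":{"type":"number"}},"fingers":{"type":"number"},"newtons":{"type":"number"}},"required":["moves"]}

```bash
mkdir -p pics; ls; cat > h.py <<'E'
from plant import ctrl
import numpy as np, cv2
def snap(n,f):
    im=ctrl.get_image(n); cv2.imwrite('pics/'+f,im[:,:,::-1]); return im
E
python3 - <<'E'
from h import *
s=ctrl.read_state()
for k,v in s.items(): print(k,np.round(v,3))
print(ctrl.hold_point_z)
snap('scene','a.png'); snap('side','b.png')
np.set_printoptions(precision=4,suppress=True)
for c in ('scene','side'):
    k=ctrl.calibration(c); R=np.array(k['R']);print(c,np.array(k['intrinsics']).tolist(),'cam at',-R.T@k['t'],'fwd',R[2])
print(ctrl.calibration('wrist'))
E
```

```text
pics
clock 0.0
joint_positions [-2.464 26.839 -0.665 91.882  0.341 61.384 -3.224]
dq [-0.001 -0.039 -0.072 -0.003  0.038  0.09   0.022]
tau [-0.0000e+00 -5.3237e+01  2.1000e-02 -2.5130e+01  1.1000e-02  8.0000e-03
 -0.0000e+00]
tcp_pos [ 0.649 -0.     0.23 ]
ee_rot [-1.79897e+02  5.00000e-03  8.99980e+01]
contact_force [-0.281  0.118 -0.72 ]
wrist_torque [ 0.046  0.014 -0.046]
gripper_force 0.0
width 0.085
0.0187
scene [[496.46841741285726, 0.0, 286.1254159796048], [0.0, 496.46841741285726, 208.08453521423866], [0.0, 0.0, 1.0]] cam at [-0.0958 -1.0004  0.597 ] fwd [ 0.4999  0.7667 -0.4028]
side [[392.7911433340212, 0.0, 280.2947934743295], [0.0, 392.7911433340212, 213.52692837256126], [0.0, 0.0, 1.0]] cam at [0.3253 0.7926 0.5167] fwd [ 0.2462 -0.8502 -0.4654]
{'intrinsics': array([[316.1172,   0.    , 278.9935],
       [  0.    , 316.1172, 204.2843],
       [  0.    ,   0.    ,   1.    ]]), 'mount': array([[ 0.0004, -0.9575, -0.2883,  0.0728],
       [ 1.    ,  0.0006, -0.0003,  0.0001],
       [ 0.0005, -0.2883,  0.9575, -0.1416],
       [ 0.    ,  0.    ,  0.    ,  1.    ]])}
```

View pics/a.png

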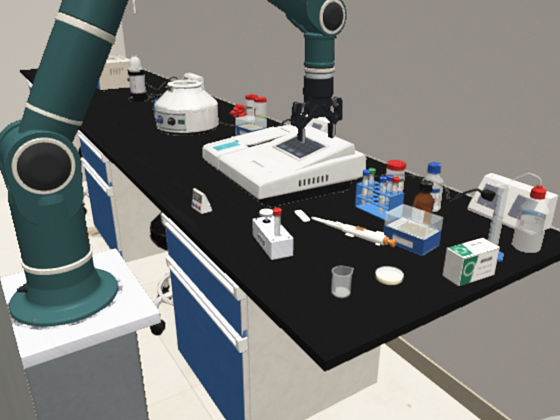

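View pics/b.png

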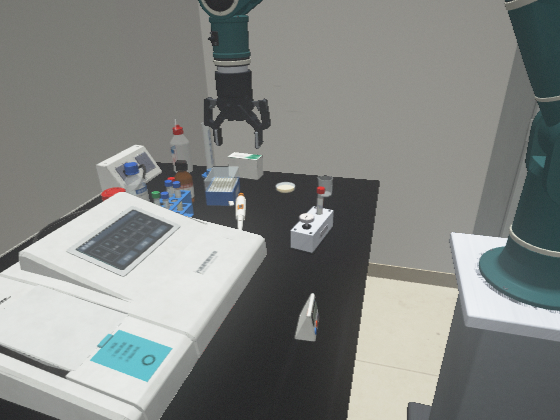

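The scene picture shows the block at about (272,238). The thermometer dial is at (266,213) and the red-capped tube at (277,218), on the right-hand well. The timer is at (201,200), the beaker at (342,282) and the petri dish at (389,275). The side picture agrees, with the tube at (321,197) and the block at (312,230). Next I locate everything by triangulation.

```bash
cat >> h.py <<'E'
def ray(c,p):
    k=ctrl.calibration(c);R=np.array(k['R']);o=-R.T@np.array(k['t'])
    d=R.T@np.linalg.inv(k['intrinsics'])@np.array([p[0],p[1],1.]);return o,d/np.linalg.norm(d)
def tri(rs):
    A=[np.eye(3)-np.outer(d,d) for o,d in rs]
    x=np.linalg.solve(sum(A),sum(a@o for a,(o,d) in zip(A,rs)))
    return x,[np.linalg.norm(a@(x-o)) for a,(o,d) in zip(A,rs)]
def onz(c,p,z):
    o,d=ray(c,p);return o+d*(z-o[2])/d[2]
E
python3 - <<'E'
from h import *
np.set_printoptions(precision=3,suppress=True)
for n in ['sample_tube','tube_mid','block','thermometer','timer','beaker','petri']:
    r=[]
    for c in ('scene','side'):
        q=ctrl.tip_of(c,n)
        print(n,c,[(np.round(a['position'],1),round(a['confidence'],2)) for a in q[:2]])
        if q: r.append(ray(c,q[0]['position']))
    if len(r)==2: print('  ',*tri(r))
E
```

```text
sample_tube scene []
sample_tube side []
tube_mid scene [(array([282.7, 229.3]), 0.58)]
tube_mid side [(array([318.1, 211.2]), 0.7)]
   [ 0.485 -0.086  0.059] [np.float64(0.006892926453668714), np.float64(0.006892926453668788)]
block scene [(array([271.5, 245.7]), 0.76)]
block side [(array([316. , 237.7]), 0.88)]
   [ 0.479 -0.047  0.001] [np.float64(0.003334016001733586), np.float64(0.003334016001733436)]
thermometer scene []
thermometer side [(array([286. , 188.7]), 0.64)]
timer scene [(array([201.5, 209.3]), 0.85), (array([388.5, 277.7]), 0.36)]
timer side [(array([306.5, 327. ]), 0.97), (array([325. , 194.9]), 0.63)]
   [ 0.432  0.266 -0.001] [np.float64(0.002102738749292782), np.float64(0.002102738749292682)]
beaker scene [(array([344.9, 290.8]), 0.59)]
beaker side [(array([322.7, 195.9]), 0.55)]
   [ 0.508 -0.305 -0.003] [np.float64(0.004213632956465911), np.float64(0.00421363295646599)]
petri scene [(array([388.7, 279.7]), 0.9)]
petri side [(array([286.8, 188.5]), 0.62)]
   [ 0.624 -0.323 -0.   ] [np.float64(0.000460562806174999), np.float64(0.00046056280617491407)]
```

Emit:
servo_tool:
  moves: [0,1,-1,0,0,1,-1,0,0,1,-1,0,0,1,-1,0,0,1,-1,0]

```text
clock: 1.42
tcp_pos: [0.8514, 0.0, 0.4336]
ee_rot: [179.8, 0.0, 90.0]
contact_force: [0.9, -1.2, -0.6]
width: 0.0855
gripper_force: 0.0
```

Emit:
servo_tool:
  moves: [0,1,-1,0,0,1,-1,0,0,1,-1,0,0,1,-1,0,0,1,-1,0]

```text
clock: 2.05
tcp_pos: [0.8669, 0.0355, 0.561]
ee_rot: [168.8, 1.7, 92.4]
contact_force: [-0.2, 0.1, 0.0]
width: 0.0856
gripper_force: 0.0
```

Emit:
servo_tool:
  moves: [0,1,0,0,0,1,0,0,0,1,0,0,0,1,0,0,0,1,0,0]

```text
clock: 2.68
tcp_pos: [0.9068, 0.0404, 0.5183]
ee_rot: [166.2, 1.5, 92.5]
contact_force: [-0.5, -0.3, 0.2]
width: 0.0854
gripper_force: 0.0
```

```bash
python3 -c "
from h import *
s=ctrl.read_state();print(s['joint_positions'],s['tcp_pos'],s['ee_rot'])"
```

```text
[  3.44214796  55.81421648 -74.90506153  15.96836171  70.02794442
 105.50812211  -9.8830186 ] [0.90680505 0.04036454 0.51832111] [166.23805393   1.53105096  92.45895104]
```

Emit:
servo_tool:
  moves: [0,-1,0.2,0,0,-1,0.2,0,0,-1,0.2,0,0,-1,0.2,0,0,-1,0.2,0]

```text
clock: 3.3
tcp_pos: [0.7176, 0.0289, 0.4287]
ee_rot: [166.6, 2.2, 92.7]
contact_force: [1.9, -0.9, 1.2]
width: 0.085
gripper_force: 0.0
```

```bash
python3 -c "
from h import *
s=ctrl.read_state();print(s['joint_positions'],s['tcp_pos'],s['ee_rot'])"
```

```text
[ 37.9859122   46.10954887 -86.97762134  74.69302368  56.29411065
  88.76185087 -35.29083654] [0.71755492 0.02894877 0.42871957] [166.56802835   2.18770003  92.68290834]
```

```bash
cat > kin.py <<'E'
import numpy as np, itertools
from scipy.spatial.transform import Rotation as Ro
from scipy.optimize import least_squares
D=[([-2.464,26.839,-0.665,91.882,0.341,61.384,-3.224],[0.649,0,0.230],[-179.897,0.005,89.998]),
([3.44214796,55.81421648,-74.90506153,15.96836171,70.02794442,105.50812211,-9.8830186],[0.90680505,0.04036454,0.51832111],[166.23805393,1.53105096,92.45895104]),
([37.9859122,46.10954887,-86.97762134,74.69302368,56.29411065,88.76185087,-35.29083654],[0.71755492,0.02894877,0.42871957],[166.56802835,2.18770003,92.68290834])]
def fk(q,p,s):
    d1,d3,a3,d5,a5,a6,d7,off=p[:8]
    Rz=lambda a:Ro.from_euler('z',a,degrees=True).as_matrix(); Ry=lambda a:Ro.from_euler('y',a,degrees=True).as_matrix()
    R=Rz(s[0]*q[0]);x=np.array([0,0,d1])
    R=R@Ry(q[1]);x=x+R@[0,0,d3]
    R=R@Rz(s[1]*q[2]);x=x+R@[a3,0,0]
    R=R@Ry(q[3]);x=x+R@[a5,0,d5]
    R=R@Rz(s[2]*q[4]);R=R@Ry(q[5]);x=x+R@[a6,0,d7]
    R=R@Rz(s[3]*q[6]+off)
    return x,R
def res(p,s,D=D):
    r=[]
    for q,x,e in D:
        X,R=fk(q,p,s)
        r+=list((X-x)*5)+list(Ro.from_matrix(R.T@Ro.from_euler('xyz',e,degrees=True).as_matrix()).as_rotvec())
    return np.array(r+list(.01*np.array([p[2],p[4],p[5]])))
if __name__=='__main__':
    b=[]
    for s in itertools.product([1,-1],repeat=4):
        for off in (0,90,180,-90):
            f=least_squares(res,[.35,.4,0,.4,0,0,.3,off],args=(s,));b.append((f.cost,s,f.x))
    b.sort(key=lambda t:t[0])
    for c,s,x in b[:3]: print(c,s,np.round(x,4)); print(np.round(res(x,s),3))
E
python3 kin.py
```

```text
0.014070810701186128 (-1, -1, -1, -1) [ 1.854000e-01  5.425000e-01 -2.600000e-02  4.938000e-01 -8.500000e-03
  1.010000e-02  2.200000e-01 -2.700003e+02]
[-0.007  0.166  0.007  0.    -0.    -0.    -0.006  0.002  0.011 -0.
 -0.     0.     0.007 -0.003 -0.018 -0.    -0.     0.    -0.    -0.
  0.   ]
0.014070810701186136 (-1, -1, -1, -1) [ 1.85400e-01  5.42500e-01 -2.60000e-02  4.93800e-01 -8.50000e-03
  1.01000e-02  2.20000e-01  8.99997e+01]
[-0.007  0.166  0.007  0.    -0.    -0.    -0.006  0.002  0.011 -0.
 -0.     0.     0.007 -0.003 -0.018 -0.    -0.     0.    -0.    -0.
  0.   ]
0.01407081070118614 (-1, -1, -1, -1) [ 1.85400e-01  5.42500e-01 -2.60000e-02  4.93800e-01 -8.50000e-03
  1.01000e-02  2.20000e-01  8.99997e+01]
[-0.007  0.166  0.007  0.    -0.    -0.    -0.006  0.002  0.011 -0.
 -0.     0.     0.007 -0.003 -0.018 -0.    -0.     0.    -0.    -0.
  0.   ]
```

```bash
cat > sim.py <<'E'
import numpy as np
from scipy.spatial.transform import Rotation as Ro
from scipy.optimize import least_squares
import kin
LO=np.array([-144.91,-17.63,-89.93,15.96,-74.01,8.47,-167.45]);HI=np.array([144.91,115.5,88.59,139.68,254.01,105.57,167.45])
V=.7*np.array([147.25,147.25,180,180,180,180,180])/8
AX=['z','y','z','y','z','y','z'];SG=[-1,1,-1,1,-1,1,-1]
# offsets before joint i+1 (in previous frame) and the tool
T0=np.array([[0,0,.155],[0,.03,.21],[0,.035,.205],[-.02,-.03,.19],[-.02,.025,.195],[0,.03,.19],[-.015,.073,.11],[0,0,.25]])
def fk(q,T,jac=False):
    R=np.eye(3);x=np.zeros(3);ax=[];ps=[]
    for i in range(7):
        x=x+R@T[i];e=R[:,2 if AX[i]=='z' else 1]*SG[i];ax.append(e);ps.append(x)
        R=Ro.from_rotvec(e*np.radians(q[i])).as_matrix()@R
    R=R@np.array([[0,-1,0],[1,0,0],[0,0,1.]]);x=x+R@T[7]
    if jac:
        return x,R,np.vstack([np.array([np.cross(a,x-p) for a,p in zip(ax,ps)]).T,np.array(ax).T])
    return x,R
def fit(D):
    def r(p):
        T=p.reshape(8,3);o=[]
        for q,x,e in D: o+=list((fk(q,T)[0]-x)*100)
        return np.array(o+list((p-T0.ravel())*3))
    f=least_squares(r,T0.ravel());return f.x.reshape(8,3),f.fun[:3*len(D)]/100
T,rs=fit(kin.D)
def ik(q,x,R,w=1.,it=15,lam=.02):
    q=q.copy()
    for _ in range(it):
        X,Rc,J=fk(q,T,True)
        e=np.r_[(x-X),w*Ro.from_matrix(R@Rc.T).as_rotvec()];J=J.copy();J[3:]*=w
        dq=np.degrees(J.T@np.linalg.solve(J@J.T+lam**2*np.eye(6),e))
        q=np.clip(q+np.clip(dq,-8,8),LO,HI)
    return q
def call(q,m,w=1.,lam=.02,rows=5):
    X0,R0=fk(q,T);g=X0+R0@np.array(m[:3])*.2;G=R0@Ro.from_euler('z',m[3]*180,degrees=True).as_matrix()
    for _ in range(rows):
        X,R=fk(q,T);d=g-X;n=np.linalg.norm(d);x=X+d*min(1,.0625/max(n,1e-9))
        rv=Ro.from_matrix(G@R.T).as_rotvec();n=np.degrees(np.linalg.norm(rv));Rt=Ro.from_rotvec(rv*min(1,10.7/max(n,1e-9))).as_matrix()@R
        qn=ik(q,x,Rt,w,lam=lam);dq=qn-q;q=q+dq/max(1,np.max(abs(dq)/V))
    return q
def show(q):
    X,R=fk(q,T);return np.round(X,3),'z',np.round(R[:,2],2),np.round(q,0)
if __name__=='__main__':
    np.set_printoptions(suppress=True,precision=3,linewidth=150)
    print(rs);print(T)
    for w in (.2,.5,1,):
      for lam in (.02,.1):
        q=np.array(kin.D[0][0]);print('w',w,lam)
        for m in ([0,1,-1,0],[0,1,-1,0],[0,1,0,0],[0,-1,.2,0]):
            q=call(q,m,w,lam);print(*show(q))
E
python3 sim.py
```

```text
[ 0.  0.  0. -0. -0.  0.  0.  0. -0.]
[[ 0.007 -0.024  0.166]
 [ 0.022 -0.01   0.221]
 [-0.018 -0.005  0.24 ]
 [ 0.004 -0.026  0.225]
 [-0.001  0.029  0.216]
 [ 0.015 -0.004  0.211]
 [-0.031  0.039  0.11 ]
 [-0.03   0.026  0.25 ]]
w 0.2 0.02
[0.849 0.    0.43 ] z [-0. -0. -1.] [ -3.  50.   4.  25.  -3. 105.  -1.]
[ 0.909 -0.166  0.31 ] z [-0.01  0.05 -1.  ] [  2.  67.  60.  16. -58. 106.   7.]
[ 0.812 -0.433  0.177] z [-0.07  0.14 -0.99] [ 21.  78.  72.  16. -74. 105.  -2.]
[ 0.651 -0.307  0.166] z [-0.07  0.14 -0.99] [-13.  61.  72.  81. -58.  88.  23.]
w 0.2 0.1
[0.849 0.    0.43 ] z [ 0.  0. -1.] [ -3.  50.   3.  26.  -3. 104.  -2.]
[ 0.898 -0.033  0.419] z [ 0.05  0.02 -1.  ] [ -4.  57.  27.  16. -25. 106.   2.]
[ 0.982 -0.101  0.323] z [ 0.17  0.03 -0.99] [ -2.  67.  53.  16. -52.  94.   5.]
[ 0.792 -0.082  0.251] z [ 0.17  0.03 -0.99] [-29.  44.  55.  81. -43.  66.  26.]
w 0.5 0.02
[0.849 0.    0.43 ] z [-0. -0. -1.] [ -3.  50.   4.  25.  -3. 105.  -1.]
[ 0.908 -0.18   0.302] z [-0.02  0.05 -1.  ] [  3.  68.  61.  16. -59. 106.   8.]
[ 0.77  -0.48   0.148] z [-0.09  0.18 -0.98]
[... 403 characters left out ...]
5 -1.  ] [-32.  60.  81.  83. -62.  87.  37.]
w 1 0.02
[0.849 0.    0.43 ] z [-0. -0. -1.] [ -3.  50.   4.  25.  -3. 105.  -1.]
[ 0.907 -0.189  0.3  ] z [-0.01  0.05 -1.  ] [  4.  68.  63.  16. -61. 106.   7.]
[ 0.762 -0.489  0.142] z [-0.09  0.19 -0.98] [ 26.  80.  71.  16. -74. 106. -10.]
[ 0.631 -0.332  0.143] z [-0.09  0.19 -0.98] [ -8.  62.  69.  79. -58.  89.  13.]
w 1 0.1
[0.849 0.    0.43 ] z [-0. -0. -1.] [ -3.  50.   4.  25.  -3. 105.  -2.]
[ 0.905 -0.081  0.349] z [-0.01  0.02 -1.  ] [ -2.  63.  41.  16. -39. 106.   4.]
[ 0.917 -0.201  0.254] z [-0.02  0.04 -1.  ] [  3.  73.  76.  16. -74. 105.   8.]
[ 0.719 -0.161  0.22 ] z [-0.02  0.04 -1.  ] [-31.  61.  81.  82. -61.  89.  37.]
```

```bash
cat > reach.py <<'E'
from sim import *
np.set_printoptions(suppress=True,precision=3,linewidth=150)
rng=np.random.default_rng(0)
P=np.array([.485,-.087,.084])
def solve(X,R,n=12):
    best=(9,None)
    def f(q):
        x,Rc=fk(q,T);return np.r_[(x-X)*3,Ro.from_matrix(R@Rc.T).as_rotvec()]
    sols=[]
    for _ in range(n):
        s=least_squares(f,rng.uniform(LO+3,HI-3),bounds=(LO+1,HI-1),max_nfev=40,x_scale=30)
        if np.linalg.norm(s.fun)<.01: sols.append(s.x)
        if np.linalg.norm(s.fun)<best[0]: best=(np.linalg.norm(s.fun),s.x)
    return sols,best
for th in (10,20,28):
    for az in range(-180,180,30):
        a,t=np.radians([az,th]);z=np.array([np.cos(a)*np.cos(t),np.sin(a)*np.cos(t),-np.sin(t)])
        y=np.cross([0,0,1],z);y/=np.linalg.norm(y)
        for sg in (1,-1):
            R=np.column_stack([np.cross(sg*y,z),sg*y,z]);S,b=solve(P+.0187*z,R)
            print(th,az,sg,len(S),round(b[0],2),S[0].round(0) if S else '')
E
time python3 reach.py
```

```text
10 -180 1 0 0.33 
10 -180 -1 0 0.33 
10 -150 1 0 0.15 
10 -150 -1 0 0.15 
10 -120 1 9 0.0 [-29.  75.  12.  75.  31. 100. -64.]
10 -120 -1 9 0.0 [-22.  69.   7.  74.  39. 104. 118.]
10 -90 1 5 0.0 [-25.  70. -10.  96.  63.  95. -81.]
10 -90 -1 5 0.0 [-60.  74.  43.  98.  27.  66. 132.]
10 -60 1 7 0.0 [-17.  73. -24. 118.  93. 104. -98.]
10 -60 -1 8 0.0 [-83.  85.  55. 121.  32.  29. 125.]
10 -30 1 7 0.0 [ -30.   81.   -7.  135.  116.  103. -119.]
10 -30 -1 5 0.0 [-44.  67.   3. 137. 111.  85.  66.]
10 0 1 0 0.03 
10 0 -1 0 0.1 
10 30 1 3 0.0 [ 35.  73.  15. 132. 252. 101. -72.]
10 30 -1 0 0.05 
10 60 1 0 0.2 
10 60 -1 1 0.0 [108. 114. -67. 113.  35.  47.   4.]
10 90 1 1 0.01 [  66.   84.  -38.   83.  -16.   78. -130.]
10 90 -1 7 0.0 [ 29.  65.  19.  97. -56. 104.  85.]
10 120 1 0 0.01 
10 120 -1 3 0.0 [ 55.  83. -41.  71.  -1. 104.  48.]
10 150 1 0 0.27 
10 150 -1 0 0.26 
20 -180 1 0 0.19 
20 -180 -1 0 0.19 
20 -150 1 0 0.04 
20 -150 -1 0 0.03 
20 -120 1 6 0.0 [ -9.  70. -18.  79.  49. 104. -78.]
20 -120 -1 4 0.0 [-34.  66.  29.  81.  22.  88. 130.]
20 -90 1 6 0.0 [-65.  74.  44. 106.
[... 1064 characters left out ...]
8. -165.]
28 -60 1 5 0.0 [-16.  56. -21. 126.  91.  79. -89.]
28 -60 -1 8 0.0 [ -81.   80.   65.  131.  -29.   10. -165.]
28 -30 1 0 0.09 
28 -30 -1 0 0.04 
28 0 1 0 0.13 
28 0 -1 0 0.23 
28 30 1 6 0.0 [ 94.  82. -56. 132. 211.   9. -18.]
28 30 -1 2 0.0 [  94.   84.  -64.  137.  166.   14. -156.]
28 60 1 4 0.0 [101. 113. -77. 108.  58.  52. 163.]
28 60 -1 8 0.0 [ 95.  84. -60. 121.  17.  28.  10.]
28 90 1 2 0.0 [  49.   63.  -14.   94.  -34.   72. -117.]
28 90 -1 4 0.0 [ 81.  81. -60. 101.  14.  63.  23.]
28 120 1 2 0.0 [  49.   77.  -37.   71.    1.   91. -131.]
28 120 -1 4 0.0 [ 48.  64. -26.  84.  -9.  89.  58.]
28 150 1 0 0.04 
28 150 -1 0 0.02 
real	0m36.145s
user	0m36.318s
sys	0m0.138s
```

```bash
cat > tune.py <<'E'
import sim; from sim import *
np.set_printoptions(suppress=True,precision=3,linewidth=150)
def ikb(q,x,R,w=1.,it=0,lam=.02):
    def f(p):
        X,Rc=fk(p,T);return np.r_[x-X,w*Ro.from_matrix(R@Rc.T).as_rotvec(),lam*np.radians(p-q)]
    def j(p):
        J=fk(p,T,True)[2].copy();J[3:]*=w;return np.vstack([-J,lam*np.eye(7)])*np.pi/180
    return least_squares(f,np.clip(q,LO+1e-3,HI-1e-3),j,bounds=(LO,HI),x_scale=30,max_nfev=30).x
old=sim.ik
for nm,s,ws in (('dls',old,(.03,.07,.12)),('nls',ikb,(.07,.15,.3))):
    sim.ik=s
    for w in ws:
        for lam in (.01,.05,.15):
            q=np.array(kin.D[0][0]);print(nm,w,lam)
            for i,m in enumerate(([0,1,-1,0],[0,1,-1,0],[0,1,0,0])):
                q=call(q,m,w,lam)
                if i: print(*show(q))
print('real .867 .036 .561 z .19;  .907 .04 .518 z .24  [3 56 -75 16 70 105 -10]')
E
python3 tune.py
```

```text
dls 0.03 0.01
[ 0.908 -0.081  0.366] z [ 0.02  0.03 -1.  ] [ -2.  62.  44.  16. -42. 106.   4.]
[ 0.958 -0.293  0.27 ] z [ 0.15  0.01 -0.99] [  8.  73.  74.  16. -74.  95.   8.]
dls 0.03 0.05
[ 1.027 -0.001  0.627] z [ 0.61  0.03 -0.79] [-3. 49.  7. 16. -7. 78.  2.]
[1.186 0.004 0.726] z [ 0.96  0.07 -0.27] [ -2.  57.  11.  16. -17.  34.  10.]
dls 0.03 0.15
[ 0.964 -0.001  0.688] z [ 0.71  0.03 -0.71] [-2. 31.  1. 43. -1. 62.  1.]
[1.105 0.003 0.829] z [ 0.94  0.04 -0.33] [-2. 47.  2. 17. -3. 46.  3.]
dls 0.07 0.01
[ 0.91  -0.157  0.318] z [-0.    0.05 -1.  ] [  2.  67.  60.  16. -58. 106.   6.]
[ 0.841 -0.415  0.196] z [-0.03  0.11 -0.99] [ 19.  76.  73.  16. -74. 103.   2.]
dls 0.07 0.05
[ 0.944 -0.028  0.449] z [ 0.21  0.01 -0.98] [ -3.  56.  23.  16. -22.  98.   2.]
[ 1.085 -0.088  0.396] z [ 0.48  0.01 -0.87] [ -2.  65.  46.  16. -47.  75.   6.]
dls 0.07 0.15
[ 1.015 -0.     0.642] z [ 0.61  0.03 -0.79] [-2. 47.  4. 16. -5. 79.  2.]
[1.17  0.007 0.75 ] z [ 0.96  0.06 -0.29] [ -2.  55.   6.  16. -11.  36.   8.]
dls 0.12 0.01
[ 0.908 -0.174  0.305] z [-0.01  0.05 -1.  ] [  3.  68.
[... 1352 characters left out ...]
 -0.79] [-2. 34.  2. 38. -2. 71.  1.]
[1.091 0.002 0.765] z [ 0.87  0.04 -0.49] [-2. 47.  2. 16. -3. 56.  3.]
nls 0.3 0.01
[ 0.918 -0.006  0.522] z [ 0.23  0.   -0.97] [-11.  55.  71.  16. -63. 106.   7.]
[ 1.024 -0.007  0.522] z [ 0.46  0.01 -0.89] [-11.  59.  79.  16. -74.  89.   8.]
nls 0.3 0.05
[ 0.911 -0.006  0.536] z [ 0.25  0.01 -0.97] [ -5.  49.  20.  16. -17. 101.   2.]
[ 1.016 -0.006  0.538] z [ 0.47  0.02 -0.88] [ -7.  54.  38.  16. -36.  85.   5.]
nls 0.3 0.15
[ 0.904 -0.005  0.552] z [ 0.28  0.01 -0.96] [-2. 46.  3. 20. -3. 98. -0.]
[ 1.006 -0.006  0.558] z [ 0.49  0.02 -0.87] [-2. 51.  5. 16. -5. 84.  1.]
real .867 .036 .561 z .19;  .907 .04 .518 z .24  [3 56 -75 16 70 105 -10]
```

```bash
nproc; cat > search.py <<'E'
import sim,tune_ik,itertools,sys,json
from sim import *
from multiprocessing import Pool
from plant import ctrl
sim.ik=tune_ik.ikb
np.set_printoptions(suppress=True,precision=3,linewidth=150)
M=[list(np.array(v)*1.0)+[0.] for v in itertools.product([-1,0,1],repeat=3) if any(v)]
W,LAM=.45,.01
def goal(z,az,th):
    a,t=np.radians([az,th]);return z@np.array([np.cos(a)*np.cos(t),np.sin(a)*np.cos(t),-np.sin(t)])
def score(q):
    X,R=fk(q,T);s=max(goal(R[:,2],az,22) for az in AZ)
    bad=max(0,.25-X[2])+max(0,.35-X[0])+max(0,abs(X[1])-.45)
    p=X-R[:,2]*.25
    bad+=max(0,.25-p[2])
    return s-5*bad
def one(a):
    q,seq,m=a;qn=call(q,m,W,LAM);return score(qn),qn,seq+[m]
if __name__=='__main__':
    depth,beam=int(sys.argv[1]),int(sys.argv[2]);AZ=[float(v) for v in sys.argv[3:]]
    q0=np.array(ctrl.read_state()['joint_positions'])
    import builtins
    globals()['AZ']=AZ
    B=[(score(q0),q0,[])];print(B[0][0],*show(q0))
    with Pool() as p:
        for d in range(depth):
            C=p.map(one,[(q,s,m) for _,q,s in B for m in M],chunksize=4);C.sort(key=lambda c:-c[0]);B=C[:beam]
            for sc,q,s in B[:3]: print(round(sc,3),[[int(v) for v in m[:3]] for m in s],*show(q))
E
sed -n '/^def ikb/,/x$/p' tune.py > body; (echo "from sim import *"; cat body) > tune_ik.py; time python3 search.py 3 12 90 120
```

```text
4
0.33978783723746947 [0.718 0.029 0.429] z [ 0.23 -0.03 -0.97] [ 38.  46. -87.  75.  56.  89. -35.]
0.349 [[-1, 1, -1]] [ 0.826 -0.103  0.575] z [ 0.2  -0.02 -0.98] [ 19.  43. -52.  28.  39. 105.  -2.]
0.345 [[0, 1, -1]] [0.826 0.034 0.577] z [ 0.2  -0.02 -0.98] [  3.  42. -36.  25.  30. 105.  -9.]
0.345 [[-1, -1, -1]] [ 0.548 -0.136  0.555] z [ 0.21 -0.02 -0.98] [ 97.   6. -90.  82.   6.  86.  10.]
0.389 [[-1, -1, -1], [-1, -1, 0]] [ 0.401 -0.369  0.523] z [ 0.17  0.02 -0.99] [137.   4. -90.  86.  -4.  88.  50.]
0.389 [[-1, -1, 0], [0, -1, -1]] [ 0.485 -0.25   0.492] z [ 0.15  0.02 -0.99] [117.   4. -90.  90.  -1.  83.  31.]
0.381 [[-1, -1, -1], [0, -1, 0]] [ 0.499 -0.182  0.526] z [ 0.11  0.01 -0.99] [108.   3. -90.  85.   1.  90.  20.]
0.47 [[-1, -1, -1], [-1, -1, 0], [1, -1, 0]] [ 0.357 -0.357  0.504] z [ 0.1   0.11 -0.99] [140.   4. -90.  88.  -4.  94.  54.]
0.459 [[-1, -1, 0], [0, -1, -1], [0, -1, 0]] [ 0.377 -0.333  0.454] z [ 0.07  0.09 -0.99] [135.   5. -90.  94.  -2.  87.  48.]
0.446 [[-1, -1, 0], [0, -1, 0], [0, -1, -1]] [ 0.354 -0.345  0.359] z [ 0.12  0.08 -0.99] [139.   7. -90. 108.  -2.  71.  53.]
real	0m4.446s
user	0m16.617s
sys	0m0.100s
```

```bash
cat > s2.py <<'E'
import search; from search import *
search.AZ=[90]
def wcall(q,d,w=W):
    R=fk(q,T)[1];m=np.round(np.clip(R.T@np.array(d)/.2,-1,1),2);return call(q,list(m)+[0],w,LAM),m
q0=np.array(ctrl.read_state()['joint_positions'])
for az in (60,75,90):
  for el in (20,45,60):
    q=q0;a=np.radians(az)
    print(az,el)
    P=.75*np.array([np.cos(a),np.sin(a)])
    for i in range(9):
        X=fk(q,T)[0];d=np.r_[P-X[:2],.55-X[2]]
        if i>1: e=np.radians(el);d=.28*np.array([np.cos(a)*np.cos(e),np.sin(a)*np.cos(e),np.sin(e)])
        q,m=wcall(q,d);
        if i in(0,1,2,4,6,8): print(m,*show(q))
E
python3 s2.py
```

```text
60 20
[ 1. -1. -1.] [0.492 0.204 0.555] z [ 0.23 -0.03 -0.97] [ 41.  15. -90.  80.  26.  91. -43.]
[ 1.   -0.45 -0.17] [0.387 0.4   0.56 ] z [ 0.23 -0.03 -0.97] [ -9.  23. -73.  69.  36. 101. -69.]
[ 1.    0.81 -0.34] [0.476 0.514 0.582] z [ 0.2  -0.03 -0.98] [-56.  31.  -0.  38.  11. 106. -51.]
[ 1.    0.82 -0.2 ] [0.584 0.663 0.565] z [ 0.34  0.14 -0.93] [-66.  55.  89.  16. -69. 103. -39.]
[1.   0.85 0.1 ] [0.645 0.752 0.543] z [ 0.46  0.31 -0.84] [-65.  60.  89.  16. -72.  86. -39.]
[1.   0.84 0.39] [0.688 0.829 0.534] z [ 0.54  0.45 -0.71] [-65.  64.  87.  16. -74.  70. -38.]
60 45
[ 1. -1. -1.] [0.492 0.204 0.555] z [ 0.23 -0.03 -0.97] [ 41.  15. -90.  80.  26.  91. -43.]
[ 1.   -0.45 -0.17] [0.387 0.4   0.56 ] z [ 0.23 -0.03 -0.97] [ -9.  23. -73.  69.  36. 101. -69.]
[ 0.79  0.76 -0.87] [0.445 0.473 0.607] z [ 0.21 -0.04 -0.98] [-59.  24.   5.  46.   9. 105. -50.]
[ 0.87  0.81 -0.74] [0.53  0.597 0.686] z [ 0.38  0.16 -0.91] [-66.  40.  46.  16. -24. 106. -41.]
[ 0.94  0.94 -0.44] [0.56  0.645 0.744] z [ 0.5   0.31 -0.81] [-70.  44.  89.  16. -64.  98. -36.]
[ 0.97  1.   -0.1
[... 3530 characters left out ...]
. -52.]
[ 1.    0.54 -0.29] [0.289 0.766 0.837] z [ 0.47  0.55 -0.69] [-94.  39.  89.  16. -56.  93. -52.]
90 60
[ 1. -1. -1.] [0.492 0.204 0.555] z [ 0.23 -0.03 -0.97] [ 41.  15. -90.  80.  26.  91. -43.]
[ 1.   -1.   -0.62] [0.294 0.368 0.612] z [ 0.23 -0.02 -0.97] [ -2.   9. -75.  70.  23. 104. -67.]
[ 0.66  0.32 -1.  ] [0.312 0.415 0.625] z [ 0.21 -0.04 -0.98] [-67.   9.   1.  63.  12. 105. -59.]
[ 0.74  0.39 -1.  ] [0.333 0.557 0.737] z [ 0.36  0.17 -0.92] [-95.  24.  52.  37.  -9. 106. -49.]
[ 0.95  0.59 -0.84] [0.324 0.636 0.845] z [ 0.48  0.38 -0.79] [-90.  31.  68.  16. -31. 106. -49.]
[ 1.    0.71 -0.56] [0.303 0.656 0.928] z [ 0.54  0.53 -0.65] [-97.  30.  89.  16. -47.  98. -46.]
```

```bash
python3 - <<'E'
s=open('search.py').read()
s=s.replace("max(0,.35-X[0])+max(0,abs(X[1])-.45)","max(0,.35-np.hypot(X[0],X[1]))+max(0,.05-X[0])+max(0,abs(X[1])-.95)")
s=s.replace("B=C[:beam]","B=dedup(C,beam)")
s=s.replace("def one(","""def dedup(C,n):
    o=[]
    for c in C:
        x=np.r_[fk(c[1],T)[0]]
        if all(np.linalg.norm(x-y)>.06 for _,y in o): o.append((c,x))
        if len(o)==n: break
    return [c for c,_ in o]
def one(""")
open('search.py','w').write(s)
E
time python3 search.py 9 50 60 90 120 | cut -c1-400
```

```text
0.45142002204775145 [0.718 0.029 0.429] z [ 0.23 -0.03 -0.97] [ 38.  46. -87.  75.  56.  89. -35.]
0.461 [[1, 1, 0]] [0.895 0.237 0.463] z [ 0.25 -0.02 -0.97] [-11.  60. -78.  16.  78. 103. -22.]
0.453 [[1, 0, -1]] [0.661 0.234 0.615] z [ 0.24 -0.03 -0.97] [  2.  32. -63.  46.  42. 106. -36.]
0.452 [[1, 1, 1]] [0.926 0.214 0.288] z [ 0.23 -0.03 -0.97] [ -1.  67. -71.  34.  70.  88. -30.]
0.528 [[1, 1, 0], [1, 1, 0]] [0.914 0.341 0.431] z [ 0.34  0.02 -0.94] [-17.  65. -90.  16.  93.  96. -28.]
0.526 [[1, 1, 0], [1, 1, -1]] [0.858 0.322 0.538] z [ 0.34  0.02 -0.94] [-17.  57. -90.  16.  91. 104. -27.]
0.524 [[1, 1, 0], [1, 0, -1]] [0.781 0.382 0.58 ] z [ 0.33  0.02 -0.94] [-24.  50. -64.  16.  66. 106. -32.]
0.598 [[1, 1, 0], [1, 0, -1], [1, 1, -1]] [0.749 0.438 0.637] z [ 0.42  0.08 -0.9 ] [-28.  49. -82.  16.  85. 106. -36.]
0.597 [[1, 1, 0], [1, 0, -1], [1, 0, 0]] [0.733 0.546 0.548] z [ 0.4   0.08 -0.91] [-35.  57. -90.  16.  96. 102. -42.]
0.596 [[1, -1, -1], [0, 0, -1], [1, 0, -1]] [0.389 0.34  0.767] z [ 0.4   0.09 -0.91] [ 63. -15. -90.  51.  -8. 106. -30.]
0.696 [[1, -1, -1],
[... 2294 characters left out ...]
 0.52  0.957] z [ 0.55  0.61 -0.57] [ 20. -18. -90.  35.   7.  95. -60.]
0.987 [[1, -1, -1], [0, 0, -1], [1, -1, -1], [1, 0, -1], [0, 0, -1], [1, 0, -1], [0, 0, -1], [1, 1, -1], [1, 0, 0]] [0.067 0.504 1.049] z [ 0.52  0.7  -0.48] [ 36. -18. -90.  19.  -8.  99. -55.]
0.985 [[1, -1, -1], [0, 0, -1], [1, -1, -1], [1, 0, -1], [0, 0, -1], [1, 0, -1], [0, 0, -1], [1, 1, -1], [1, 0, 1]] [0.144 0.591 0.971] z [ 0.52  0.69 -0.49] [ 32. -18. -90.  40.  -5.  80. -55.]
0.985 [[1, -1, -1], [0, 0, -1], [1, -1, -1], [1, 0, -1], [0, 0, -1], [1, 0, -1], [0, 0, -1], [1, 1, -1], [1, 1, -1]] [0.106 0.411 1.096] z [ 0.56  0.69 -0.46] [ 30. -17. -53.  16. -34. 106. -46.]
real	0m47.189s
user	3m5.947s
sys	0m0.361s
```

Emit:
servo_tool:
  moves: [1,-1,-1,0,1,-1,-1,0,1,-1,-1,0,1,-1,-1,0,1,-1,-1,0]

```text
clock: 3.92
tcp_pos: [0.496, 0.2065, 0.5615]
ee_rot: [166.1, 1.7, 92.5]
contact_force: [0.3, -1.0, 1.2]
width: 0.0853
gripper_force: 0.0
```

Emit:
servo_tool:
  moves: [0,0,-1,0,0,0,-1,0,0,0,-1,0,0,0,-1,0,0,0,-1,0]

```text
clock: 4.55
tcp_pos: [0.4628, 0.2177, 0.7068]
ee_rot: [167.1, 3.5, 92.4]
contact_force: [0.8, 0.6, -0.4]
width: 0.0857
gripper_force: 0.0
```

```bash
python3 search.py 7 30 60 90 120 | cut -c1-300
```

```text
0.4289506648756515 [0.485 0.207 0.664] z [ 0.23 -0.05 -0.97] [ -1.   5. -39.  63.  14. 104. -31.]
0.527 [[0, 0, -1]] [0.45  0.191 0.747] z [ 0.33  0.02 -0.94] [ 23.  -3. -53.  59.   6. 106. -25.]
0.522 [[1, -1, -1]] [0.336 0.302 0.703] z [ 0.29  0.04 -0.96] [ 15.  -6. -63.  64.   7. 106. -43.]
0.515 [[0, -1, -1]] [0.309 0.211 0.702] z [ 0.32  0.02 -0.95] [ -7. -18. -29.  74.   2. 106. -32.]
0.626 [[1, -1, -1], [1, 0, -1]] [0.29  0.417 0.747] z [ 0.37  0.14 -0.92] [ 51. -17. -90.  52.  -9. 106. -42.]
0.626 [[1, -1, -1], [0, 0, -1]] [0.311 0.295 0.771] z [ 0.39  0.13 -0.91] [  8. -13. -48.  61.  -0. 106. -37.]
0.616 [[0, 0, -1], [1, 0, -1]] [0.395 0.321 0.793] z [ 0.43  0.1  -0.9 ] [ 60. -12. -90.  49.  -3. 106. -30.]
0.728 [[1, -1, -1], [1, 0, -1], [0, 0, -1]] [0.246 0.385 0.821] z [ 0.45  0.25 -0.86] [ 19. -13. -69.  50.  -0. 106. -47.]
0.726 [[1, -1, -1], [1, 0, -1], [1, 0, -1]] [0.22  0.461 0.798] z [ 0.42  0.25 -0.87] [ 44. -18. -90.  46.  -9. 106. -49.]
0.72 [[1, -1, -1], [1, -1, -1], [0, 0, -1]] [0.13  0.409 0.773] z [ 0.39  0.26 -0.88] [  2. -15. -66.  57.   0. 106. -61.]
0.816
[... 1128 characters left out ...]
-18. -72.  31.   3. 106. -60.]
0.94 [[1, -1, -1], [1, 0, -1], [1, 0, -1], [0, 0, -1], [0, 0, -1], [1, 1, -1]] [0.167 0.406 1.018] z [ 0.55  0.57 -0.61] [ 21. -13. -73.  26.  -3. 106. -49.]
0.978 [[1, -1, -1], [1, 0, -1], [1, 0, -1], [0, 0, -1], [0, 0, -1], [1, 0, -1], [1, 1, -1]] [0.085 0.434 1.061] z [ 0.55  0.66 -0.51] [ 28. -15. -82.  17.  -4. 106. -54.]
0.975 [[1, -1, -1], [1, 0, -1], [1, 0, -1], [0, 0, -1], [0, 0, -1], [1, 0, -1], [0, 1, -1]] [0.127 0.328 1.075] z [ 0.56  0.65 -0.51] [-10. -16. -40.  27.  -6. 106. -47.]
0.972 [[1, -1, -1], [1, 0, -1], [1, 0, -1], [0, 0, -1], [1, 0, -1], [1, 1, -1], [1, 0, 0]] [0.113 0.537 0.993] z [ 0.51  0.66 -0.56] [ 36. -18. -90.  28.  -9.  94. -55.]
```

Emit:
servo_tool:
  moves: [1,-1,-1,0,1,-1,-1,0,1,-1,-1,0,1,-1,-1,0,1,-1,-1,0]

```text
clock: 5.18
tcp_pos: [0.3456, 0.3042, 0.7199]
ee_rot: [165.3, 1.6, 93.5]
contact_force: [0.6, 0.3, -0.0]
width: 0.0855
gripper_force: 0.0
```

Emit:
servo_tool:
  moves: [1,0,-1,0,1,0,-1,0,1,0,-1,0,1,0,-1,0,1,0,-1,0]

```text
clock: 5.8
tcp_pos: [0.3696, 0.3497, 0.7188]
ee_rot: [166.1, 0.4, 93.1]
contact_force: [1.5, -1.1, -0.4]
width: 0.0855
gripper_force: 0.0
```

```bash
cat >> kin.py <<'E'
import os,json
if os.path.exists('d.json'): D+=json.load(open('d.json'))
E
cat > log.py <<'E'
from plant import ctrl; import json,os
d=json.load(open('d.json')) if os.path.exists('d.json') else []
s=ctrl.read_state(); d.append([list(map(float,s[k])) for k in ('joint_positions','tcp_pos','ee_rot')]); json.dump(d,open('d.json','w'))
E
python3 log.py; python3 -c "
from sim import *
print(np.abs(rs).max())"; python3 search.py 6 30 60 90 120 | cut -c1-300
```

```text
0.00018627461238757137
0.4801225324033657 [0.37  0.35  0.719] z [ 0.24  0.01 -0.97] [-74.   2.  21.  64.  10. 106. -46.]
0.601 [[0, 0, -1]] [0.344 0.322 0.794] z [ 0.32  0.13 -0.94] [-28.  -3. -24.  60.   9. 106. -45.]
0.576 [[1, 1, -1]] [0.45  0.452 0.768] z [ 0.33  0.09 -0.94] [-82.  18.  49.  43.  -7. 106. -35.]
0.572 [[1, 0, -1]] [0.337 0.465 0.763] z [ 0.31  0.09 -0.95] [-110.   14.   67.   52.   -4.  106.  -43.]
0.689 [[0, 0, -1], [0, 0, -1]] [0.305 0.296 0.867] z [ 0.41  0.2  -0.89] [ 12. -13. -46.  56.  -5. 106. -33.]
0.68 [[1, 0, -1], [1, 0, -1]] [0.277 0.567 0.805] z [ 0.38  0.21 -0.9 ] [-106.   20.   59.   40.   -7.  106.  -51.]
0.68 [[1, 0, -1], [0, 0, -1]] [0.295 0.441 0.843] z [ 0.4  0.2 -0.9] [-139.    8.   89.   50.    3.  106.  -46.]
0.776 [[0, 0, -1], [0, 0, -1], [1, 0, -1]] [0.241 0.413 0.923] z [ 0.49  0.3  -0.82] [ 38. -14. -79.  42.  -6. 106. -43.]
0.775 [[1, 0, -1], [1, 0, -1], [0, 0, -1]] [0.215 0.508 0.893] z [ 0.44  0.32 -0.84] [-138.   14.   87.   42.   -4.  106.  -50.]
0.774 [[1, 0, -1], [1, 0, -1], [1, 0, -1]] [0.205 0.632 0.847] z [ 0.43  0.32 -0.84] [-1
[... 691 characters left out ...]
5   0.53 -0.68] [-145.   13.   75.   28.    8.  106.  -60.]
0.915 [[1, 0, -1], [1, 0, -1], [0, 0, -1], [1, 0, -1], [1, 0, -1]] [0.057 0.597 0.977] z [ 0.5   0.53 -0.68] [-135.   22.   82.   24.  -10.  106.  -60.]
0.961 [[1, 0, -1], [1, 0, -1], [0, 0, -1], [1, 0, -1], [0, 0, -1], [0, 0, -1]] [0.07  0.51  1.056] z [ 0.5   0.63 -0.59] [-145.    6.   46.   26.   34.  106.  -66.]
0.96 [[0, 0, -1], [0, -1, -1], [1, 0, -1], [0, 0, -1], [0, 0, -1], [1, 1, -1]] [0.102 0.39  1.09 ] z [ 0.52  0.62 -0.58] [ 12. -15. -55.  27. -14. 106. -50.]
0.959 [[1, 0, -1], [1, 0, -1], [0, 0, -1], [1, 0, -1], [0, 0, -1], [0, 1, -1]] [0.183 0.449 1.102] z [ 0.54  0.61 -0.57] [-145.    8.   89.   20.    2.  106.  -49.]
```

```bash
cat > cal.py <<'E'
import sim,tune_ik;from sim import *
np.set_printoptions(suppress=True,precision=2,linewidth=150)
old=sim.ik
qa=np.array(kin.D[0][0]);qb=np.array(kin.D[2][0]);qc=np.array([-1,5,-39,63,14,104,-31.])
S=[(qa,([0,1,-1,0],[0,1,-1,0],[0,1,0,0])),(qb,([1,-1,-1,0],[0,0,-1,0])),(qc,([1,-1,-1,0],[1,0,-1,0]))]
print('real z .19 tilt then',kin.D[1]);print('real',.4628,.2177,.7068,'ee 167.1,3.5 q',qc);print('real',kin.D[-1])
for nm,f in (('nls',tune_ik.ikb),('dls',old)):
    sim.ik=f
    for w in (.5,1,2):
        for lam in (.003,.03,.1):
            print(nm,w,lam)
            for q,ms in S:
                for m in ms: q=call(q,m,w,lam)
                print('   ',*show(q))
E
python3 cal.py
```

```text
real z .19 tilt then ([3.44214796, 55.81421648, -74.90506153, 15.96836171, 70.02794442, 105.50812211, -9.8830186], [0.90680505, 0.04036454, 0.51832111], [166.23805393, 1.53105096, 92.45895104])
real 0.4628 0.2177 0.7068 ee 167.1,3.5 q [ -1.   5. -39.  63.  14. 104. -31.]
real [[-73.91224725084074, 1.765634987168386, 21.249591822733308, 63.78372103242564, 10.492961433995218, 105.52257736635866, -45.939161463450425], [0.3696100608180526, 0.349739106959819, 0.7188473819800872], [166.14464598479336, 0.3718263745377009, 93.11937863987241]]
nls 0.5 0.003
    [ 0.94 -0.01  0.46] z [ 0.19  0.   -0.98] [-10.  61.  80.  16. -74. 104.   8.]
    [0.46 0.22 0.7 ] z [ 0.22 -0.06 -0.97] [  2.   3. -41.  65.  13. 104. -32.]
    [0.38 0.37 0.72] z [ 0.23 -0.01 -0.97] [-105.    7.   62.   62.    4.  106.  -39.]
nls 0.5 0.03
    [ 0.94 -0.01  0.46] z [ 0.2   0.   -0.98] [-10.  60.  74.  16. -68. 103.   7.]
    [0.45 0.21 0.74] z [ 0.25 -0.01 -0.97] [ 26.   3. -64.  62.  13. 106. -31.]
    [0.24 0.44 0.78] z [ 0.34  0.12 -0.93] [ 49. -18. -90.  54.  -9. 106. -42.]
nls 0.5 0.1
    [ 0.94 -0.01  0.47] z [
[... 3345 characters left out ...]
7.  91.  65.  16. -74. 106. -38.]
    [0.47 0.23 0.76] z [ 0.29  0.02 -0.96] [ 21.   7. -66.  58.  18. 106. -34.]
    [0.56 0.55 0.79] z [ 0.39  0.28 -0.88] [-59.  34.  53.  17. -36. 105. -42.]
dls 2 0.03
    [ 0.72 -0.56  0.16] z [-0.05  0.19 -0.98] [ 31.  78.  70.  16. -74. 106.  -8.]
    [0.47 0.22 0.76] z [ 0.29  0.02 -0.96] [ 21.   7. -66.  58.  18. 106. -34.]
    [0.48 0.59 0.82] z [ 0.45  0.28 -0.85] [-69.  32.  52.  16. -27. 106. -42.]
dls 2 0.1
    [ 0.91 -0.21  0.29] z [ 0.    0.04 -1.  ] [  4.  71.  76.  16. -74. 105.   9.]
    [0.47 0.22 0.75] z [ 0.29  0.01 -0.96] [ 23.   7. -68.  58.  18. 106. -34.]
    [0.43 0.62 0.83] z [ 0.45  0.29 -0.85] [-74.  32.  48.  16. -21. 106. -45.]
```

```bash
sed -i 's/W,LAM=.*/W,LAM=.45,.003/' search.py; time python3 search.py 8 40 60 90 120 | cut -c1-330
```

```text
0.4801225324033657 [0.37  0.35  0.719] z [ 0.24  0.01 -0.97] [-74.   2.  21.  64.  10. 106. -46.]
0.589 [[0, 0, -1]] [0.35  0.324 0.785] z [ 0.31  0.11 -0.94] [-33.  -2. -19.  60.  10. 106. -45.]
0.573 [[1, 1, -1]] [0.449 0.45  0.767] z [ 0.33  0.09 -0.94] [-82.  18.  49.  44.  -6. 106. -35.]
0.567 [[1, 0, -1]] [0.34  0.461 0.761] z [ 0.31  0.09 -0.95] [-110.   14.   67.   53.   -3.  106.  -43.]
0.676 [[1, 0, -1], [1, 0, -1]] [0.28  0.565 0.803] z [ 0.38  0.2  -0.9 ] [-106.   19.   59.   40.   -6.  106.  -50.]
0.675 [[1, 0, -1], [0, 0, -1]] [0.299 0.438 0.841] z [ 0.4   0.19 -0.9 ] [-138.    8.   89.   50.    3.  106.  -45.]
0.675 [[1, 1, -1], [1, 0, -1]] [0.373 0.549 0.812] z [ 0.41  0.19 -0.89] [-91.  22.  52.  35.  -9. 106. -44.]
0.771 [[1, 0, -1], [1, 0, -1], [0, 0, -1]] [0.219 0.506 0.891] z [ 0.44  0.31 -0.84] [-138.   14.   87.   42.   -3.  106.  -50.]
0.77 [[1, 0, -1], [1, 0, -1], [1, 0, -1]] [0.209 0.631 0.845] z [ 0.43  0.32 -0.85] [-109.   24.   59.   30.  -10.  106.  -56.]
0.767 [[1, 0, -1], [1, 0, -1], [1, 1, -1]] [0.33  0.607 0.856] z [ 0.44  0.31 -0.84] [-91.  25.  53.
[... 1826 characters left out ...]
1, 1, -1]] [0.093 0.49  1.115] z [ 0.52  0.68 -0.52] [-145.   12.   89.   16.   -4.  105.  -54.]
0.995 [[1, 0, -1], [1, 0, -1], [0, 0, -1], [1, 0, -1], [0, 0, -1], [0, 0, -1], [1, 1, 0], [1, 0, 0]] [0.084 0.651 1.093] z [ 0.51  0.74 -0.43] [-126.   22.   89.   16.  -25.   92.  -57.]
0.995 [[1, 0, -1], [1, 0, -1], [0, 0, -1], [1, 0, -1], [0, 0, -1], [1, 1, -1], [1, 0, 0], [1, 0, 1]] [0.11  0.817 0.994] z [ 0.52  0.74 -0.43] [-113.   34.   89.   16.  -39.   82.  -59.]
0.994 [[1, 0, -1], [1, 0, -1], [0, 0, -1], [1, 0, -1], [0, 0, -1], [0, 0, -1], [1, 1, 0], [1, 1, 0]] [0.202 0.601 1.124] z [ 0.53  0.74 -0.43] [-113.   18.   89.   16.  -34.   92.  -48.]
real	0m42.269s
user	2m46.379s
sys	0m0.308s
```

Emit:
servo_tool:
  moves: [1,0,-1,0,1,0,-1,0,1,0,-1,0,1,0,-1,0,1,0,-1,0]

```text
clock: 6.42
tcp_pos: [0.2791, 0.4517, 0.8145]
ee_rot: [157.4, -10.1, 93.9]
contact_force: [0.5, 2.2, -1.6]
width: 0.0855
gripper_force: 0.0
```

Emit:
servo_tool:
  moves: [1,0,-1,0,1,0,-1,0,1,0,-1,0,1,0,-1,0,1,0,-1,0]

```text
clock: 7.05
tcp_pos: [0.2345, 0.4913, 0.9054]
ee_rot: [152.3, -20.3, 98.7]
contact_force: [2.5, 0.8, -0.9]
width: 0.0852
gripper_force: 0.0
```

```bash
python3 log.py; time python3 search.py 7 40 60 90 120 | cut -c1-330
```

```text
0.8027614590537495 [0.234 0.492 0.905] z [ 0.41  0.37 -0.83] [-115.    6.   49.   39.   10.  106.  -59.]
0.872 [[1, 0, -1]] [0.164 0.544 0.954] z [ 0.46  0.47 -0.76] [-126.   16.   73.   29.   -7.  106.  -58.]
0.87 [[0, 0, -1]] [0.203 0.465 0.973] z [ 0.46  0.46 -0.75] [-145.    9.   89.   34.    1.  106.  -55.]
0.87 [[1, 1, -1]] [0.281 0.521 0.966] z [ 0.47  0.46 -0.75] [-99.  15.  57.  24. -11. 106. -50.]
0.93 [[1, 0, -1], [0, 0, -1]] [0.121 0.492 1.024] z [ 0.49  0.57 -0.66] [-145.   13.   88.   26.   -3.  106.  -58.]
0.926 [[1, 0, -1], [1, 0, -1]] [0.085 0.566 0.995] z [ 0.48  0.56 -0.67] [-130.   19.   77.   22.  -10.  106.  -62.]
0.924 [[0, 0, -1], [0, 0, -1]] [0.183 0.453 1.034] z [ 0.51  0.55 -0.66] [-145.    9.   89.   27.    1.  106.  -55.]
0.969 [[1, 0, -1], [0, 0, -1], [0, 0, -1]] [0.1   0.47  1.082] z [ 0.52  0.65 -0.56] [-145.   12.   89.   18.   -3.  106.  -58.]
0.967 [[1, 0, -1], [0, 0, -1], [0, 1, -1]] [0.206 0.399 1.104] z [ 0.53  0.63 -0.56] [-145.    5.   89.   19.    3.  106.  -50.]
0.962 [[0, 0, -1], [0, 0, -1], [0, 0, -1]] [0.158 0.434 1.092] z [ 0.55  0.62 -0.
[... 1248 characters left out ...]
], [0, 0, -1], [1, 0, 0], [1, 0, 1], [1, 0, 0], [1, 1, 1]] [0.194 0.906 0.934] z [ 0.48  0.8  -0.37] [-100.   41.   89.   16.  -54.   70.  -59.]
1.0 [[1, 0, -1], [1, 0, -1], [1, 0, 0], [1, 0, 1], [1, 1, 1], [1, 0, 0], [0, 0, -1]] [0.056 0.78  0.975] z [ 0.46  0.8  -0.39] [-136.   29.   89.   38.  -23.   68.  -61.]
1.0 [[1, 0, -1], [1, 0, -1], [1, 0, 0], [1, 0, 1], [1, 1, 1], [1, 0, 0], [-1, 1, 0]] [0.392 0.796 0.889] z [ 0.46  0.8  -0.39] [-107.   30.   83.   51.  -54.   55.  -29.]
1.0 [[1, 0, -1], [1, 0, -1], [1, 0, 0], [1, 0, 1], [1, 1, 1], [1, 0, 0], [-1, 0, 0]] [0.239 0.823 0.763] z [ 0.46  0.8  -0.39] [-138.   28.   89.   75.  -35.   36.  -40.]
real	0m35.680s
user	2m19.939s
sys	0m0.259s
```

Emit:
servo_tool:
  moves: [1,0,-1,0,1,0,-1,0,1,0,-1,0,1,0,-1,0,1,0,-1,0]

```text
clock: 7.68
tcp_pos: [0.0759, 0.5152, 1.0476]
ee_rot: [147.7, -41.0, 113.4]
contact_force: [2.3, 5.5, -0.1]
width: 0.086
gripper_force: 0.0
```

Emit:
servo_tool:
  moves: [1,0,-1,0,1,0,-1,0,1,0,-1,0,1,0,-1,0,1,0,-1,0]

```text
clock: 8.3
tcp_pos: [0.0379, 0.4779, 1.0793]
ee_rot: [145.0, -44.9, 113.6]
contact_force: [-1.0, 1.2, -0.4]
width: 0.0851
gripper_force: 0.0
```

```bash
python3 log.py; time python3 search.py 5 40 60 90 120 | cut -c1-330
```

```text
0.9018091762550308 [0.038 0.478 1.079] z [ 0.29  0.76 -0.58] [-145.    9.   72.   17.   -2.  106.  -69.]
0.98 [[0, 1, 0]] [0.214 0.458 1.106] z [ 0.31  0.8  -0.51] [-102.   10.   89.   16.  -54.  103.  -52.]
0.979 [[1, 1, 0]] [0.13  0.528 1.098] z [ 0.31  0.81 -0.5 ] [-118.   13.   89.   16.  -42.   99.  -60.]
0.979 [[1, 1, -1]] [0.09  0.428 1.119] z [ 0.3   0.81 -0.51] [-145.    2.   56.   16.   17.  105.  -68.]
0.991 [[0, 1, 0], [0, 1, 0]] [0.368 0.429 1.111] z [ 0.35  0.83 -0.43] [-62.  14.  71.  16. -74.  98. -42.]
0.991 [[0, 1, 0], [0, 1, -1]] [0.291 0.304 1.141] z [ 0.34  0.83 -0.43] [-65.   4.  68.  16. -66. 106. -43.]
0.99 [[0, 1, 0], [1, 1, 0]] [0.276 0.497 1.119] z [ 0.34  0.84 -0.43] [-86.  14.  89.  16. -70.  96. -49.]
0.997 [[-1, 1, 0], [0, 1, -1], [0, 1, -1]] [0.394 0.128 1.119] z [ 0.39  0.82 -0.41] [-122.  -17.   74.   17.   -8.  106.  -38.]
0.996 [[-1, 1, 0], [0, 1, -1], [0, 1, 0]] [0.458 0.221 1.101] z [ 0.39  0.81 -0.43] [-145.  -18.   89.   17.    1.  100.  -38.]
0.996 [[-1, 1, 0], [0, 1, -1], [-1, 1, -1]] [0.439 0.038 1.06 ] z [ 0.41  0.8  -0.44] [-103.  -18.   8
[... 212 characters left out ...]
1, -1]] [0.497 0.036 1.042] z [ 0.46  0.8  -0.38] [-98. -18.  89.  38. -34.  96. -17.]
1.0 [[-1, 1, 0], [0, 1, -1], [-1, 1, -1], [1, 1, 1]] [0.508 0.235 1.092] z [ 0.46  0.8  -0.38] [-139.  -18.   89.   25.   -2.   90.  -36.]
1.0 [[-1, 1, 0], [0, 1, -1], [0, 1, 0], [-1, 1, 0], [0, -1, 0]] [0.456 0.143 0.933] z [ 0.47  0.8  -0.37] [-42. -18.  35.  73. -42.  76.  -7.]
1.0 [[-1, 1, 0], [0, 1, -1], [0, 1, 0], [-1, 1, -1], [0, -1, 0]] [0.384 0.05  0.988] z [ 0.46  0.8  -0.38] [-34. -18.  40.  63. -49.  93.  -7.]
1.0 [[-1, 1, 0], [0, 1, -1], [-1, 1, -1], [1, 1, 1], [0, -1, -1]] [0.379 0.159 1.083] z [ 0.46  0.8  -0.38] [-75. -18.  42.  44. -19.  88. -33.]
real	0m23.064s
user	1m30.385s
sys	0m0.161s
```

Emit:
servo_tool:
  moves: [0,1,0,0,0,1,0,0,0,1,0,0,0,1,0,0,0,1,0,0]

```text
clock: 8.93
tcp_pos: [0.2116, 0.4512, 1.0913]
ee_rot: [143.0, -46.2, 115.0]
contact_force: [1.2, -0.3, -0.8]
width: 0.0853
gripper_force: 0.0
```

Emit:
servo_tool:
  moves: [0,1,0,0,0,1,0,0,0,1,0,0,0,1,0,0,0,1,0,0]

```text
clock: 9.55
tcp_pos: [0.3466, 0.4099, 1.0771]
ee_rot: [142.0, -46.6, 115.7]
contact_force: [-0.6, 1.3, 0.5]
width: 0.0854
gripper_force: 0.0
```

```bash
python3 log.py; cat > plan.py <<'E'
import sys,search; from search import *
# plan straight descent: world via points for the TCP with az/theta kept, report sim
q0=np.array(ctrl.read_state()['joint_positions']);print(show(q0));print(fk(q0,T)[1])
z=fk(q0,T)[1][:,2];az=np.degrees(np.arctan2(z[1],z[0]));th=-np.degrees(np.arcsin(z[2]));print('az',az,'th',th)
import reach0
y=np.cross([0,0,1],z);y/=np.linalg.norm(y)
for sg in (1,-1):
    R=np.column_stack([np.cross(sg*y,z),sg*y,z])
    print('turn needed',sg,np.degrees(np.arctan2(*(fk(q0,T)[1].T@R)[[1,0],0])))
    for nm,X in (('grasp',[.485,-.087,.084]),('stand',np.array([.485,-.087,.084])-.1*z),('air',[.485,-.087,.25])):
        S,b=reach0.solve(np.array(X)+.0187*z,R,20);print(nm,sg,len(S),round(b[0],3),*[s.round(0) for s in sorted(S,key=lambda s:s[0])[::5]])
E
sed '/^for th/,$d' reach.py > reach0.py; python3 plan.py
```

```text
(array([0.347, 0.41 , 1.077]), 'z', array([ 0.31,  0.78, -0.54]), array([-65.,  14.,  75.,  16., -74., 106., -43.]))
[[-0.299  0.904  0.305]
 [ 0.619 -0.06   0.783]
 [ 0.726  0.423 -0.542]]
az 68.69616601129124 th 32.818926445383134
turn needed 1 -149.79094997830023
grasp 1 6 0.0 [  20.   44.   19.  119.  -73.   74. -106.] [ 88.  83. -76. 115.  31.  42. 166.]
stand 1 8 0.0 [  69.   43.  -32.  113.  -38.   58. -132.] [ 97.  88. -88. 111.  36.  59. 161.]
air 1 9 0.0 [  46.   26.  -14.  116.  -55.   69. -133.] [ 91.  67. -87. 114.  13.  49. 166.]
turn needed -1 30.209050021699774
grasp -1 8 0.0 [ 36.  43.  -2. 118. -65.  63.  69.] [ 88.  81. -75. 115.  28.  41. -11.]
stand -1 14 0.0 [ 20.  41.  30. 116. -66.  85.  73.] [ 81.  51. -49. 112. -22.  52.  34.] [ 93.  68. -71. 112.   8.  50.   7.]
air -1 3 0.0 [  9.  27.  32. 119. -66.  83.  58.]
```

```bash
python3 search.py 4 40 60 75 90 | cut -c1-330
```

```text
0.9775139901367988 [0.347 0.41  1.077] z [ 0.31  0.78 -0.54] [-65.  14.  75.  16. -74. 106. -43.]
0.99 [[1, 0, 0]] [0.271 0.499 1.104] z [ 0.33  0.82 -0.46] [-88.  15.  89.  16. -68.  98. -49.]
0.989 [[0, 1, -1]] [0.404 0.271 1.102] z [ 0.35  0.81 -0.47] [-26.  10.  40.  16. -73. 106. -35.]
0.989 [[0, 1, 0]] [0.481 0.385 1.065] z [ 0.35  0.81 -0.47] [-39.  18.  52.  16. -74.  98. -35.]
0.997 [[0, 1, 0], [0, 1, 0]] [0.592 0.353 1.048] z [ 0.4   0.83 -0.39] [-25.  22.  39.  16. -74.  91. -28.]
0.997 [[0, 1, -1], [0, 1, -1]] [0.444 0.143 1.109] z [ 0.4   0.83 -0.39] [ 12.  12.   7.  16. -74. 106. -29.]
0.997 [[0, 1, -1], [0, 1, 0]] [0.525 0.251 1.085] z [ 0.4   0.83 -0.39] [-12.  17.  29.  16. -74.  98. -29.]
1.0 [[-1, 0, -1], [0, 1, -1], [-1, 0, -1]] [ 0.409 -0.094  0.99 ] z [ 0.46  0.8  -0.39] [-65. -18.  81.  49. -50. 106.  -4.]
1.0 [[0, 1, 0], [-1, 1, 0], [-1, 1, 0]] [0.852 0.13  0.861] z [ 0.45  0.81 -0.37] [  4.  40.  16.  16. -74.  88.  -5.]
1.0 [[-1, 0, -1], [0, 1, -1], [0, 1, -1]] [0.418 0.019 1.095] z [ 0.45  0.81 -0.38] [-102.  -18.   89.   24.  -34.  106.  -26.]
1.0 [[-1, 0, -1], [0, 1, -1], [0, 1, 1], [0, 0, -1]] [0.459 0.069 1.095] z [ 0.46  0.8  -0.38] [-112.  -18.   89.   24.  -25.  101.  -28.]
1.0 [[0, 1, 1], [-1, 1, 0], [-1, 1, 0], [-1, 0, 1]] [1.052 0.309 0.565] z [ 0.46  0.81 -0.37] [ -8.  60.  18.  16. -74.  67.   6.]
1.0 [[0, 1, 1], [-1, 1, 0], [-1, 1, 1], [-1, 0, 1]] [1.064 0.438 0.496] z [ 0.47  0.8  -0.37] [-16.  65.  19.  16. -74.  57.   6.]
```

Emit:
servo_tool:
  moves: [0,1,-1,0,0,1,-1,0,0,1,-1,0,0,1,-1,0,0,1,-1,0]

```text
clock: 10.18
tcp_pos: [0.4127, 0.2887, 1.0927]
ee_rot: [136.8, -48.8, 118.6]
contact_force: [-0.4, 0.8, 1.1]
width: 0.0855
gripper_force: 0.0
```

Emit:
servo_tool:
  moves: [0,1,-1,0,0,1,-1,0,0,1,-1,0,0,1,-1,0,0,1,-1,0]

```text
clock: 10.8
tcp_pos: [0.4603, 0.1766, 1.0938]
ee_rot: [131.5, -50.5, 121.2]
contact_force: [-0.0, 0.9, -0.4]
width: 0.0859
gripper_force: 0.0
```

```bash
python3 log.py; python3 plan.py
```

```text
(array([0.46 , 0.177, 1.094]), 'z', array([ 0.38,  0.83, -0.42]), array([  2.,  13.,  16.,  16., -74., 106., -29.]))
[[-0.33   0.866  0.375]
 [ 0.544 -0.15   0.825]
 [ 0.771  0.477 -0.422]]
az 65.53679540854468 th 24.93796192182415
turn needed 1 -148.27546473529955
grasp 1 4 0.0 [  32.   47.    6.  119.  -73.   73. -104.]
stand 1 9 0.0 [  60.   44.  -16.  114.  -53.   67. -117.] [101.  93. -86. 112.  32.  57. 166.]
air 1 7 0.0 [  45.   28.   -9.  119.  -63.   73. -125.] [ 94.  75. -89. 116.  15.  46. 165.]
turn needed -1 31.72453526470046
grasp -1 10 0.0 [ 50.  48. -14. 118. -64.  61.  70.] [ 78.  63. -52. 116. -27.  40.  40.]
stand -1 14 0.0 [ 20.  49.  35. 117. -73.  95.  79.] [ 85.  57. -50. 112. -25.  53.  39.] [ 98.  79. -74. 112.  13.  50.   4.]
air -1 2 0.0 [ 40.  27.  -3. 119. -65.  75.  56.]
```

```bash
cat > tr.py <<'E'
import search; from search import *
q0=np.array(ctrl.read_state()['joint_positions'])
for turns in ([0,0,0,0,.176],[.176,0,0,0,0],[0,0,.176,0,0]):
    q=q0;d=np.array([-.006,-.33,-.976])/5
    for t in turns:
        m=np.round(fk(q,T)[1].T@d/.2,2);q=call(q,list(np.clip(m,-1,1))+[t],W,LAM);print(m,t,*show(q))
E
python3 tr.py
```

```text
[-0.93 -0.42  0.14] 0 [0.46  0.111 0.899] z [ 0.38  0.83 -0.42] [  2.  -7.  13.  71. -62.  94.   5.]
[-0.93 -0.42  0.14] 0 [0.459 0.046 0.703] z [ 0.38  0.83 -0.42] [  6. -10.  18.  97. -62.  90.  30.]
[-0.93 -0.42  0.14] 0 [ 0.458 -0.02   0.508] z [ 0.38  0.83 -0.42] [ 10.  -1.  25. 114. -63.  89.  57.]
[-0.93 -0.42  0.14] 0 [ 0.457 -0.085  0.313] z [ 0.38  0.83 -0.42] [ 19.  20.  27. 121. -65.  89.  86.]
[-0.93 -0.42  0.14] 0.176 [ 0.456 -0.151  0.117] z [ 0.38  0.83 -0.42] [ 25.  46.  27. 117. -70.  90.  77.]
[-0.93 -0.42  0.14] 0.176 [0.46  0.111 0.899] z [ 0.38  0.83 -0.42] [  3.  -7.  13.  71. -62.  94. -27.]
[-1.01  0.13  0.14] 0 [0.459 0.047 0.705] z [ 0.38  0.83 -0.42] [  6. -10.  18.  97. -62.  90.  -2.]
[-1.01  0.13  0.14] 0 [ 0.458 -0.018  0.512] z [ 0.38  0.83 -0.42] [ 11.  -1.  24. 114. -63.  89.  25.]
[-1.01  0.13  0.14] 0 [ 0.458 -0.082  0.319] z [ 0.38  0.83 -0.42] [ 19.  19.  27. 121. -65.  89.  54.]
[-1.01  0.13  0.14] 0 [ 0.457 -0.147  0.126] z [ 0.38  0.83 -0.42] [ 28.  44.  24. 117. -69.  88.  76.]
[-0.93 -0.42  0.14] 0 [0.46  0.111 0.899] z [ 0.38  0.83 -0.42] [  2.  -7.  13.  71. -62.  94.   5.]
[-0.93 -0.42  0.14] 0 [0.459 0.046 0.703] z [ 0.38  0.83 -0.42] [  6. -10.  18.  97. -62.  90.  30.]
[-0.93 -0.42  0.14] 0.176 [ 0.458 -0.02   0.508] z [ 0.38  0.83 -0.42] [ 11.  -1.  24. 114. -63.  89.  25.]
[-1.01  0.13  0.14] 0 [ 0.457 -0.084  0.315] z [ 0.38  0.83 -0.42] [ 19.  19.  26. 121. -65.  89.  54.]
[-1.01  0.13  0.14] 0 [ 0.457 -0.149  0.122] z [ 0.38  0.83 -0.42] [ 28.  45.  23. 117. -69.  87.  76.]
```

Emit:
servo_tool:
  moves: [-0.93,-0.42,0.14,0,-0.93,-0.42,0.14,0,-0.93,-0.42,0.14,0,-0.93,-0.42,0.14,0,-0.93,-0.42,0.14,0]

```text
clock: 11.42
tcp_pos: [0.4596, 0.1107, 0.895]
ee_rot: [132.1, -50.8, 120.7]
contact_force: [0.0, 0.6, 1.5]
width: 0.0852
gripper_force: 0.0
```

Emit:
servo_tool:
  moves: [-0.93,-0.42,0.14,0,-0.93,-0.42,0.14,0,-0.93,-0.42,0.14,0,-0.93,-0.42,0.14,0,-0.93,-0.42,0.14,0]

```text
clock: 12.05
tcp_pos: [0.4602, 0.0456, 0.7069]
ee_rot: [131.2, -50.3, 121.4]
contact_force: [-0.2, -0.5, 0.6]
width: 0.0856
gripper_force: 0.0
```

Emit:
servo_tool:
  moves: [-0.93,-0.42,0.14,0.176,-0.93,-0.42,0.14,0.176,-0.93,-0.42,0.14,0.176,-0.93,-0.42,0.14,0.176,-0.93,-0.42,0.14,0.176]

```text
clock: 12.68
tcp_pos: [0.4599, -0.0205, 0.5096]
ee_rot: [179.6, -65.0, 65.8]
contact_force: [-0.3, 0.2, 0.8]
width: 0.0857
gripper_force: 0.0
```

Emit:
servo_tool:
  moves: [-1,0.13,0.1,0,-1,0.13,0.1,0,-1,0.13,0.1,0,-1,0.13,0.1,0,-1,0.13,0.1,0]

```text
clock: 13.3
tcp_pos: [0.4553, -0.0913, 0.3191]
ee_rot: [179.8, -65.1, 65.8]
contact_force: [0.3, 0.7, -0.4]
width: 0.0854
gripper_force: 0.0
```

```bash
python3 log.py; python3 - <<'E'
from sim import *
from h import *
np.set_printoptions(suppress=True,precision=3)
s=ctrl.read_state();R=Ro.from_euler('xyz',s['ee_rot'],degrees=True).as_matrix();X=np.array(s['tcp_pos']);print(X,R,np.round(s['joint_positions']))
snap('wrist','w1.png')
z=R[:,2];P=np.array([.485,-.087,.084]);print('to standoff .11 (units)',R.T@(P-.09*z-X)/.2)
for n in ('tube_mid','sample_tube','thermometer'):
    print(n,[(np.round(a['position'],1),round(a['confidence'],2)) for a in ctrl.tip_of('wrist',n)[:3]])
E
```

```text
[ 0.455 -0.091  0.319] [[ 0.173  0.91   0.376]
 [ 0.385 -0.414  0.825]
 [ 0.907  0.002 -0.422]] [ 11.  21.  38. 121. -66.  94.  56.]
to standoff .11 (units) [-1.032  0.124  0.119]
tube_mid []
sample_tube []
thermometer [(array([280.1, 348.8]), 0.92)]
```

Emit:
servo_tool:
  moves: [-1,0.12,0,0,-1,0.12,0,0,-1,0.12,0,0,-1,0.12,0,0,-1,0.12,0,0]

```text
clock: 14.12
tcp_pos: [0.441, -0.1776, 0.1377]
ee_rot: [179.9, -65.1, 65.6]
contact_force: [1.0, 0.8, -0.1]
width: 0.0854
gripper_force: 0.0
```

```bash
python3 - <<'E'
from sim import *
from h import *
np.set_printoptions(suppress=True,precision=3)
s=ctrl.read_state();R=Ro.from_euler('xyz',s['ee_rot'],degrees=True).as_matrix();X=np.array(s['tcp_pos']);print(X,s['ee_rot'],np.round(s['joint_positions']))
snap('wrist','w2.png'); snap('scene','a2.png'); snap('side','b2.png')
k=ctrl.calibration('wrist');M=np.array(k['mount'])
q=ctrl.tip_of('wrist','tube_mid');print([(np.round(a['position'],1),round(a['confidence'],2)) for a in q[:3]])
r=[]
for c in ('scene','side'):
    t=ctrl.tip_of(c,'tube_mid');print(c,[(np.round(a['position'],1),round(a['confidence'],2)) for a in t[:3]])
    if t: r.append(ray(c,t[0]['position']))
def wray(p):
    d=R@M[:3,:3]@np.linalg.inv(k['intrinsics'])@[p[0],p[1],1];return X+R@M[:3,3],d/np.linalg.norm(d)
for c in ('wrist',):
    for a in ctrl.cut_out('wrist','sample_tube')[:1]:
        ys,xs=np.nonzero(a['mask']);print('mask',a['confidence'],xs.min(),xs.max(),ys.min(),ys.max())
        for v in range(ys.min(),ys.max()+1,max(1,(ys.max()-ys.min())//8)): 
            x=xs[ys==v]; print(v,x.min(),x.max())
if q:
    w=wray(q[0]['position']);print('wrist at z .0645',w[0]+w[1]*(.0645-w[0][2])/w[1][2]);print(tri(r+[w]))
if len(r)==2: print(tri(r))
E
```

```text
[ 0.441 -0.178  0.138] [179.889 -65.125  65.586] [ 23.  47.  34. 116. -69.  96.  78.]
[]
scene [(array([283.3, 227. ]), 0.46)]
side [(array([319.2, 211. ]), 0.64)]
(array([ 0.484, -0.085,  0.063]), [np.float64(0.010109986461551939), np.float64(0.010109986461551895)])
```

View pics/w2.png

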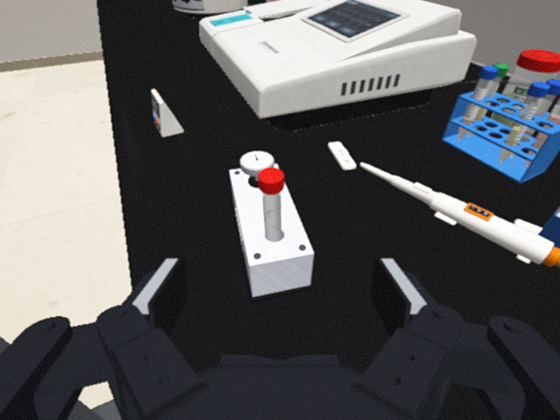

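The wrist picture shows the tube straight ahead between the open fingers, with its cap top at (271,177) and where it enters the block at (274,237). The thermometer dial is behind it at (257,162). Nothing lies in the approach path.

```bash
cat > wr.py <<'E'
from sim import *
from h import *
np.set_printoptions(suppress=True,precision=4)
def pose():
    s=ctrl.read_state();return np.array(s['tcp_pos']),Ro.from_euler('xyz',s['ee_rot'],degrees=True).as_matrix()
k=ctrl.calibration('wrist');M=np.array(k['mount'])
def wz(p,z,X,R):
    d=R@M[:3,:3]@np.linalg.inv(k['intrinsics'])@[p[0],p[1],1];o=X+R@M[:3,3];return o+d*(z-o[2])/d[2]
E
python3 - <<'E'
from wr import *
X,R=pose();im=cv2.imread('pics/w2.png');h=cv2.cvtColor(im,cv2.COLOR_BGR2HSV)
m=((h[...,0]<8)|(h[...,0]>172))&(h[...,1]>150)&(h[...,2]>80);m[:,:240]=0;m[:,300:]=0;m[:160]=0;m[210:]=0
ys,xs=np.nonzero(m);print('cap',xs.min(),xs.max(),ys.min(),ys.max(),xs.mean(),ys.mean())
for v in (205,215,225,232):
    print(v,im[v,255:295].mean(1).astype(int))
for p,z in (((271,177),.122),((xs.mean(),ys.mean()),.1135),((274,237),.052)):
    P=wz(p,z,X,R);print(p,P,'tool',R.T@(P-X))
E
```

```text
cap 258 284 167 193 270.96232876712327 180.14383561643837
205 [249 250 251 250 249 250 250 235 173 154 163 168 168 177 177 179 176 177
 171 173 162 157 147 142 134 165 229 250 250 250 249 250 250 249 249 249
 250 253 248 176]
215 [249 249 250 250 250 250 251 250 218 150 152 163 167 162 164 172 181 179
 176 171 164 155 147 141 139 170 234 250 250 248 249 248 250 250 249 250
 249 250 249 249]
225 [250 250 250 250 250 251 251 252 247 210 157 159 170 171 178 179 179 177
 171 173 166 158 147 141 137 153 221 248 249 249 250 250 249 249 249 249
 249 250 250 250]
232 [250 250 250 250 250 249 251 252 252 237 178 153 162 170 175 175 178 177
 173 171 173 167 165 162 150 136 127 145 191 235 247 250 249 249 250 249
 250 249 250 250]
(271, 177) [ 0.4734 -0.0923  0.122 ] tool [ 0.0237 -0.0058  0.089 ]
(np.float64(270.96232876712327), np.float64(180.14383561643837)) [ 0.4761 -0.0856  0.1135] tool [ 0.019  -0.0061  0.0992]
(274, 237) [ 0.4764 -0.0896  0.052 ] tool [-0.0383 -0.0043  0.1218]
```

Emit:
servo_tool:
  moves: [-0.05,-0.025,0.16,0,-0.05,-0.025,0.32,0,-0.05,-0.025,0.48,0,-0.05,-0.025,0.64,0,-0.05,-0.025,0.64,0]

```text
clock: 15.1
tcp_pos: [0.4828, -0.0713, 0.0748]
ee_rot: [180.0, -65.3, 65.7]
contact_force: [-0.5, -0.6, -0.2]
width: 0.0857
gripper_force: 0.0
```

```bash
python3 - <<'E'
from wr import *
X,R=pose();print(X,np.round(R,3),'hold',X-.0187*R[:,2])
snap('wrist','w3.png');snap('scene','a3.png');snap('side','b3.png')
a=cv2.imread('pics/a3.png')[150:290,210:350];b=cv2.imread('pics/b3.png')[140:280,250:390];w=cv2.imread('pics/w3.png')
cv2.imwrite('pics/c3.png',np.hstack([cv2.resize(np.vstack([a,b]),(210,420)),w]))
E
```

```text
[ 0.4828 -0.0713  0.0748] [[ 0.172  0.911  0.375]
 [ 0.38  -0.412  0.828]
 [ 0.909  0.    -0.417]] hold [ 0.4758 -0.0867  0.0826]
```

View pics/c3.png

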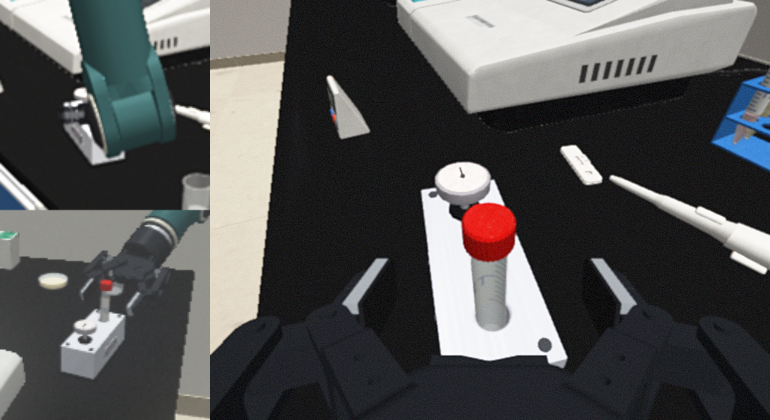

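The combined picture shows the tube centred between the pads. In wrist-camera columns its body is at about 280 and it enters the block at about (281,315), with the cap top at (279,220). Next I check the depth.

```bash
python3 - <<'E'
from wr import *
X,R=pose()
for p,z in (((279,219),.122),((280,259),.105),((281,315),.052)):
    P=wz(p,z,X,R);print(p,P,'tool rel hold',R.T@(P-X)+[0,0,.0187])
E
```

```text
(279, 219) [ 0.4741 -0.0934  0.122 ] tool rel hold [ 0.0355  0.0002 -0.0198]
(280, 259) [ 0.4728 -0.0973  0.105 ] tool rel hold [ 0.0184  0.0006 -0.0163]
(281, 315) [ 0.4762 -0.0915  0.052 ] tool rel hold [-0.0269  0.0012  0.0121]
```

Emit:
servo_tool:
  moves: [0,0,0,0,0,0,0,0,0,0,0,0,0,0,0,0,0,0,0,0]
  fingers: 1
  newtons: 50

```text
clock: 15.88
tcp_pos: [0.4823, -0.0737, 0.0734]
ee_rot: [-179.9, -65.1, 65.4]
contact_force: [0.0, 0.6, 0.2]
width: 0.0144
gripper_force: 48.6
```

Emit:
servo_tool:
  moves: [0.14,0,-0.065,0,0.33,0,-0.153,0,0.52,0,-0.241,0,0.71,0,-0.328,0,0.9,0,-0.416,0]

```text
clock: 16.5
tcp_pos: [0.4823, -0.0732, 0.273]
ee_rot: [-179.9, -65.1, 65.4]
contact_force: [0.5, 0.3, -0.2]
width: 0.014
gripper_force: 49.1
```

```bash
python3 log.py; cat > roll.py <<'E'
import search; from search import *
q0=np.array(ctrl.read_state()['joint_positions']);print(*show(q0))
u0=np.array([0,0,1.]);X,R0=fk(q0,T);u=R0.T@u0
for sg in (1,-1):
    q=q0
    for i in range(4):
        q=call(q,[0,0,0,sg*.25],W,LAM);R=fk(q,T)[1];print(sg*45*(i+1),'tube elev',np.degrees(np.arcsin((R@u)[2])).round(1),*show(q))
E
python3 roll.py; python3 - <<'E'
from wr import *
X,R=pose();print(X,R[2])
snap('wrist','w4.png');snap('scene','a4.png');snap('side','b4.png')
a=cv2.imread('pics/a4.png')[100:310,200:410];b=cv2.imread('pics/b4.png')[90:300,210:420];w=cv2.imread('pics/w4.png')
cv2.imwrite('pics/c4.png',np.hstack([np.vstack([a,b]),w]))
E
```

```text
[ 0.482 -0.073  0.273] z [ 0.38  0.83 -0.42] [ 29.  24.  11. 120. -66.  82.  56.]
45 tube elev 49.4 [ 0.482 -0.073  0.273] z [ 0.38  0.83 -0.42] [ 25.  24.  16. 120. -67.  83.  11.]
90 tube elev 10.2 [ 0.482 -0.073  0.273] z [ 0.38  0.83 -0.42] [ 22.  24.  20. 120. -68.  85. -33.]
135 tube elev -23.8 [ 0.482 -0.073  0.273] z [ 0.38  0.83 -0.42] [ 19.  25.  24. 121. -69.  86. -77.]
180 tube elev -40.1 [ 0.482 -0.073  0.273] z [ 0.38  0.83 -0.42] [  15.   25.   28.  121.  -70.   88. -122.]
-45 tube elev 49.4 [ 0.482 -0.073  0.273] z [ 0.38  0.83 -0.42] [ 33.  24.   7. 120. -66.  80. 100.]
-90 tube elev 10.2 [ 0.482 -0.073  0.273] z [ 0.38  0.83 -0.42] [ 36.  24.   3. 120. -65.  79. 144.]
-135 tube elev -18.4 [ 0.48  -0.07   0.265] z [ 0.35  0.83 -0.43] [ 75.  34. -47. 117. -47.  61. 167.]
-180 tube elev -39.3 [ 0.48  -0.07   0.265] z [ 0.35  0.83 -0.43] [ 94.  67. -86. 116.   2.  47. 167.]
[ 0.4823 -0.0732  0.273 ] [ 0.9068 -0.0007 -0.4215]
```

View pics/c4.png

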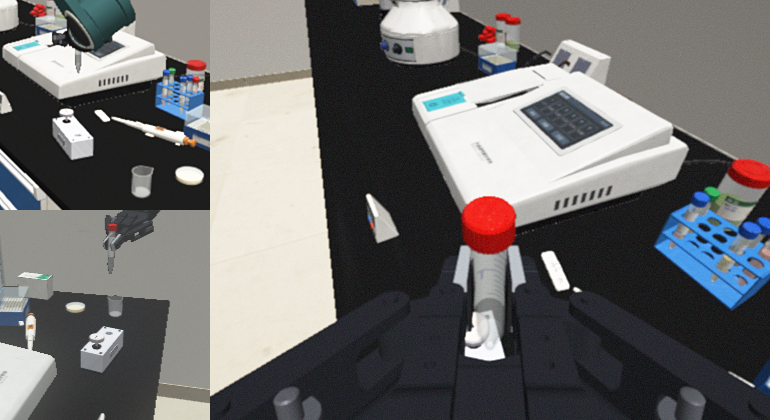

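The picture shows the tube held upright between the pads, well above the block, with the thermometer still seated. Next I tip it by turning about the tool axis.

Emit:
servo_tool:
  moves: [0,0,0,0.058,0,0,0,0.116,0,0,0,0.174,0,0,0,0.232,0,0,0,0.29]

```text
clock: 17.27
tcp_pos: [0.482, -0.0731, 0.2701]
ee_rot: [-120.3, -33.3, -6.7]
contact_force: [-0.1, 0.7, -0.8]
width: 0.0141
gripper_force: 49.1
```

Emit:
servo_tool:
  moves: [0,0,0,0.058,0,0,0,0.116,0,0,0,0.174,0,0,0,0.232,0,0,0,0.29]

```text
clock: 17.9
tcp_pos: [0.482, -0.0731, 0.2701]
ee_rot: [-115.7, 13.5, -30.9]
contact_force: [-0.3, -1.2, -1.8]
width: 0.0141
gripper_force: 49.1
```

Emit:
servo_tool:
  moves: [0,0,0,0.058,0,0,0,0.116,0,0,0,0.174,0,0,0,0.232,0,0,0,0.29]

```text
clock: 18.52
tcp_pos: [0.482, -0.073, 0.2701]
ee_rot: [-140.1, 56.7, -69.4]
contact_force: [0.6, 0.3, -0.9]
width: 0.0141
gripper_force: 49.1
```

Emit:
servo_tool:
  moves: [0,0,0,0,0,0,0,0,0,0,0,0,0,0,0,0,0,0,0,0]

```text
clock: 19.15
tcp_pos: [0.4825, -0.0734, 0.2718]
ee_rot: [-139.5, 56.3, -68.7]
contact_force: [0.7, 0.1, 0.1]
width: 0.0139
gripper_force: 49.1
```

```bash
python3 - <<'E'
from wr import *
X,R=pose();u=Ro.from_euler('xyz',[-179.9,-65.1,65.4],degrees=True).as_matrix().T@[0,0,1]
print(X,'elev',np.degrees(np.arcsin((R@u)[2])),np.round(ctrl.read_state()['joint_positions']))
snap('wrist','w5.png');snap('scene','a5.png');snap('side','b5.png')
a=cv2.imread('pics/a5.png')[100:310,200:410];b=cv2.imread('pics/b5.png')[90:300,210:420];w=cv2.imread('pics/w5.png')
cv2.imwrite('pics/c5.png',np.hstack([np.vstack([a,b]),w]))
E
```

```text
[ 0.4825 -0.0734  0.2718] elev -35.2587275383592 [ 17.  25.  26. 121. -69.  87. -98.]
```

View pics/c5.png

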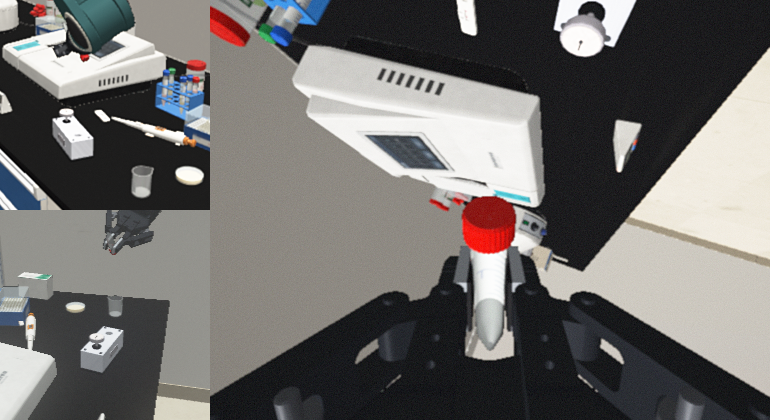

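The picture shows the tube still firmly held, its cap now pointing steeply downward at about 35° below level by the tool pose. Next I bring it upright again and then turn it level.

Emit:
servo_tool:
  moves: [0,0,0,-0.058,0,0,0,-0.116,0,0,0,-0.174,0,0,0,-0.232,0,0,0,-0.29]

```text
clock: 19.92
tcp_pos: [0.4825, -0.0734, 0.2717]
ee_rot: [-115.6, 12.7, -30.5]
contact_force: [0.4, -0.4, -0.1]
width: 0.0141
gripper_force: 49.1
```

Emit:
servo_tool:
  moves: [0,0,0,-0.058,0,0,0,-0.116,0,0,0,-0.174,0,0,0,-0.232,0,0,0,-0.29]

```text
clock: 20.55
tcp_pos: [0.4825, -0.0734, 0.2717]
ee_rot: [-120.6, -34.1, -6.2]
contact_force: [0.0, 0.0, -0.7]
width: 0.014
gripper_force: 49.1
```

Emit:
servo_tool:
  moves: [0,0,0,-0.058,0,0,0,-0.116,0,0,0,-0.174,0,0,0,-0.232,0,0,0,-0.29]

```text
clock: 21.18
tcp_pos: [0.4825, -0.0734, 0.2717]
ee_rot: [179.3, -65.1, 66.3]
contact_force: [-0.1, 0.1, -0.3]
width: 0.0137
gripper_force: 49.1
```

Emit:
servo_tool:
  moves: [0,0,0,0,0,0,0,0,0,0,0,0,0,0,0,0,0,0,0,0]

```text
clock: 21.8
tcp_pos: [0.4825, -0.0733, 0.2717]
ee_rot: [-179.9, -65.1, 65.4]
contact_force: [0.5, -0.3, 0.5]
width: 0.0141
gripper_force: 49.1
```

Emit:
servo_tool:
  moves: [0,0,0,0.057,0,0,0,0.114,0,0,0,0.171,0,0,0,0.228,0,0,0,0.285]

```text
clock: 22.42
tcp_pos: [0.4826, -0.0733, 0.2717]
ee_rot: [-120.6, -34.2, -6.1]
contact_force: [-0.2, -0.1, -0.3]
width: 0.0139
gripper_force: 49.1
```

Emit:
servo_tool:
  moves: [0,0,0,0.057,0,0,0,0.114,0,0,0,0.171,0,0,0,0.228,0,0,0,0.285]

```text
clock: 23.05
tcp_pos: [0.4825, -0.0733, 0.2717]
ee_rot: [-115.5, 11.8, -30.1]
contact_force: [-0.0, 0.9, 0.1]
width: 0.0142
gripper_force: 49.1
```

Emit:
servo_tool:
  moves: [0,0,0,0,0,0,0,0,0,0,0,0,0,0,0,0,0,0,0,0]

```text
clock: 23.68
tcp_pos: [0.4825, -0.0734, 0.2717]
ee_rot: [-115.5, 11.4, -29.9]
contact_force: [0.1, 0.8, -0.2]
width: 0.0137
gripper_force: 49.1
```

```bash
python3 - <<'E'
from wr import *
X,R=pose();u=Ro.from_euler('xyz',[-179.9,-65.1,65.4],degrees=True).as_matrix().T@[0,0,1]
U=R@u;h=X-.0187*R[:,2];print(X,'elev',np.degrees(np.arcsin(U[2])),'mid z',(h-U*.018)[2])
snap('wrist','w6.png');snap('scene','a6.png');snap('side','b6.png')
a=cv2.imread('pics/a6.png')[100:310,200:410];b=cv2.imread('pics/b6.png')[90:300,210:420];w=cv2.imread('pics/w6.png')
cv2.imwrite('pics/c6.png',np.hstack([np.vstack([a,b]),w]))
E
```

```text
[ 0.4825 -0.0734  0.2717] elev -0.081867428859725 mid z 0.27963794090957084
```

View pics/c6.png

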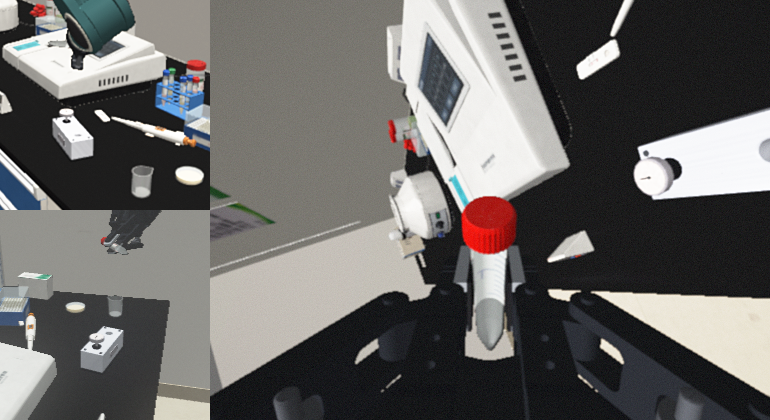

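The picture shows the tube still gripped and level. Its middle is about 28 cm above the worktop, and the thermometer, beaker, petri dish and timer are undisturbed.

```bash
python3 -c "
from plant import ctrl
print(ctrl.sign_off())"
```

```text
the job is handed in; nothing more can be done
None
```

I drew the tube from its well, tipped it to about 35° cap-down, brought it upright and handed it in held level about 28 cm above the worktop, at 23.7 s, with the thermometer and the other things looking undisturbed in the last pictures; no verdict came back.

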